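Set and start the jar mill's timer dial by its clicks

ROBOT

A 6-joint arm with a two-finger parallel gripper is mounted at the origin on a cart in front of the work surface, level with it; the furniture and walls round the work are solid. World frame = base frame: x ahead of the robot, y to its left, z up, the work surface at z = 0. Lengths are in mm, angles in rad, forces in N, time in s.
With the tool pointing down it reaches from about 350 to 775 mm from the base axis. Payload 5.5 kg.
Tool frame: the origin (TCP) lies midway between the tips of the shut fingers; the grasp point (between the pads) lies 19 mm behind it (robot.hold_point_z is the distance from the TCP to the grasp point, in mm); z points along the fingers, y is the direction in which the jaws open and shut (so a half turn about z gives the same grasp; the last joint's range is limited). The gripper opens to 85 mm and grips with 20 to 120 N. Pads are 22 mm wide; open, the fingers measure 114 mm over their backs; the gripper's body (76 mm by 85 mm) begins 54 mm behind the grasp point. The pads swing forward as they close: fully open they stand 13 mm farther back than shut.
Start: joints at [1.156, 0.313, 0.046, 1.304, 0, 1.431], TCP at [156.054, 553.464, 206.523] pointing down, gripper open.
Joint ranges: [-2.76, 2.76], [-0.86, 1.69], [-1.03, 1.26], [-2.2, 2.34], [-1.47, 1.5], [-3.14, 3.14]. Speed limits (rad/s): [2.57, 2.57, 3.14, 3.14, 3.14, 3.14].

INTERFACE

Orientations are given as a unit quaternion [w, x, y, z].
In Python, from station import telemetry, capture, camera_info, workorder, robot gives the robot as it stands.
- The arm moves only by the tool servo_tool, never from a script. Its argument "motion" is a list of rows, each an object of numbers: "tx", "ty", "tz": the shift along the tool's x, y, z in units of 30 mm (1.0 is 30 mm); "twist": the turn about the tool's z in units of 5 degrees (1.0 is 5 degrees). A call has 1 to 8 rows; each row is the pose to reach, as a shift and turn from the pose commanded when the call began, along the tool's axes at that moment; what a row does not reach only later rows make up. A row lasts 1/12 s, in which the tool goes at most 41.7 mm and 7.16 degrees, less where a joint would pass 70% of its speed; a pose out of reach is approached as far as the arm can. A call with a gripper value outside its range is refused whole. "grip" is the finger opening in mm, from 0 to 85.4, set as the call begins (left out, the last holds). The fingers move at their own pace and stop on an object; "grip_force" is the grip in N (left out, the last holds). Time passes only in rows, so rows that repeat a pose let the fingers close. It gives the time, the measured TCP pose, the force and the opening at its end, in the units of the state.
- telemetry.observe(): the state, without advancing time (a new reading comes with each control period).
- capture(name): name is "scene" or "side" or "wrist"; returns the picture (420x560x3 uint8, blue, green, red); there is no depth.
- camera_info(name): a dict with "K" (3x3 intrinsics, pixels), "extrinsics" (4x4, takes a point from world to camera coordinates). Camera axes: x right, y down, z forward; pixel columns grow to the right and rows downward; lengths in mm; the calibration is good to about 2 mm. A picture is of the moment at which its call begins: read the wrist's pose just before it. camera_info takes no time and is no camera call; for the wrist camera it gives the pose at the moment of the call.
- workorder.hand_in(): hands the job in, once; it reports no verdict.
The state is a dict: "time_s": time; "q": joint angles; "dq": joint speeds; "joint_efforts": joint torques, N m; "eef_pos": TCP position; "eef_rot": TCP orientation; "wrist_force": force on the tool from outside, world axes, zero at the start; "ft_torque": the same for the moment, N m; "finger_gap": finger opening in mm.
Only numpy, scipy, OpenCV 4.12 (cv2) and the standard library are available. Lean on these libraries where they do the work, as an engineer would, in place of code of your own. Each camera call takes 0.05 s, during which the arm holds its last target.

TASK

Set the jar mill for three units of time: turn its timer dial anticlockwise until you feel it come up against the end stop, without forcing it, then turn it clockwise exactly three clicks. Then push the dial straight down, fully home, to start the mill; do not push it down at any other setting. Let go of the dial and leave the things around the mill where they lie.

Things in the scene. Friction and masses are not known exactly. Their poses are not given: they have to be found in the camera images.
- mill: Jar mill, a grey metal machine fixed to the worktop, 140 (x) x 320 (y) mm. Origin: centre of its underside, z up, front to -x. On its -y part two black rollers carry a jar lying on its side (top 126 mm above the worktop); on its +y part stands a plain control box, 140 x 120 mm, top 70 mm above the worktop, with the dial on it.
- dial: Black timer dial on the control box, axis upright: skirt disc 62 mm across, and across it an upright grip bar 46 mm long, 12 mm wide, standing 29 mm above the skirt. Origin on the axis, level with the box's top while the dial is out; then the skirt's top is 21 mm and the bar's top 50 mm above it. x lies along the bar and turns with the dial, z up. No marks: the stop can only be felt.
- dial_grip (a point): Point on the dial's axis in the grip bar, 10 mm under its top; turns with the dial. Clicks: resisting torque rises to about 0.25 N m, falls to nothing at the crest, reverses past it to about as much the other way, and ends 0.2 to 0.3 rad past the crest. Let go of, the dial settles into the click it is at. Crests are uneven, 0.45 to 0.65 rad apart; the first one lies 0.25 rad from the stop.
- dial_seat (a point): Point on the dial's axis at the control box's top, fixed to the mill (100 mm from its origin along +y). Where the end stop lies round this axis differs from case to case. The dial starts at rest at the first or the second click, up to 1.1 rad from the stop; clockwise from above leads away from the stop. Three clicks: past the third crest, short of the fourth.
- stop_finger (a joint): How far the spring-backed end stop inside has been pushed back by turning the dial anticlockwise against it (rad). 0 when not touched; it starts to give at about 0.38 N m and stiffens by 2 N m per rad. Above 0.02 (0.42 N m) the stop is clearly reached; above 0.2 (0.78 N m) it is being forced.
- dial_push (a joint): How far the dial is pushed down (m): 0 out, 0.008 fully home (its own hard bottom). Pushing takes about 4 N of friction, it has no return spring and stays where it is left. It goes home only at the third click, within about 0.09 rad of its seat; the dial then cannot be turned. At any other setting it meets the press plate after about 1 mm.
- press_plate (a joint): How far the sprung press plate inside has been pushed down by pressing the dial at a wrong setting (m). 0 when not touched; it starts to give at 12 N (beyond the 4 N of friction) and stiffens by 2 N per mm. Above 0.002 is a wrong press.
- plastic_cup: Loose bystander: light grey plastic cup, 76 mm wide, 85 mm high, behind the roller part of the mill. Origin at the centre of its underside.
- weight: Loose bystander: small brass weight with a neck and a button, 26 mm wide, 36 mm high, behind the control box. Origin at the centre of its underside.
- test_tile: Loose bystander: small glazed test tile lying flat, 75 x 40 x 8 mm, in front of the roller part. Origin at the centre of its underside.
- steel_rib: Loose bystander: half-moon steel potter's rib lying flat, 36 x 86 x 8 mm, in front of the control box. Origin at the centre of its underside.

How it is judged:
By the outcome, as a careful person would: the job done as asked, in the order asked, and still so for the second after the job is handed in, with the robot touching nothing.
It also fails if it takes over 67 s, if anything falls off the work surface, if the arm or the gripper's body presses on something with over 40 N, if the wrist force passes 120 N, or if a joint passes its speed limit or range.

## Working session

There is one attempt and no reset: what is moved stays moved. The work goes in short steps, Python scripts to look and compute and a tool call to move; the robot and the scene stay as the last step left them, time stands still between calls to the robot, and variables do not carry over. Pictures are saved under pics/ and viewed, and the job is handed in when it is done.

Besides the shell and the picture viewer there is one more tool, called after "Emit:" as a command line: name --argument value ..., lists and objects as JSON in quotes. servo_tool: Moves the arm, as the interface text tells. Its arguments: {"type":"object","properties":{"motion":{"type":"array","items":{"type":"object","properties":{"tx":{"type":"number"},"ty":{"type":"number"},"tz":{"type":"number"},"twist":{"type":"number"}}}},"grip":{"type":"number"},"grip_force":{"type":"number"}},"required":["motion"]}

```bash
ls; mkdir -p pics
python3 - <<'E'
from station import telemetry, capture, camera_info, workorder, robot
import cv2
s=telemetry.observe()
print(s, robot.hold_point_z)
for n in ["scene","side","wrist"]:
    i=camera_info(n); im=capture(n); cv2.imwrite(f"pics/a_{n}.png",im); print(n,i)
E
```

```text
pics
{'time_s': 0.0, 'q': array([ 1.15640507e+00,  3.14052333e-01,  4.49723875e-02,  1.30359752e+00,
       -1.22146371e-05,  1.43121886e+00]), 'dq': array([-0.00116541, -0.00103041,  0.00166743, -0.00071412, -0.0009808 ,
       -0.00056448]), 'joint_efforts': array([-7.96484946e-04, -4.80628824e+01,  2.98532975e+01,  1.94621732e-02,
       -4.47586426e-04, -1.67383590e-06]), 'eef_pos': array([155.80937345, 552.90566079, 205.57667697]), 'eef_rot': array([-2.51330199e-04,  1.36974846e-01,  9.90574079e-01, -9.06389853e-04]), 'wrist_force': array([ 0.21915829, -0.19113584,  0.40499881]), 'ft_torque': array([0.00960775, 0.00456141, 0.00942053]), 'finger_gap': 85.25212215027271} 18.700000000000003
scene {'K': array([[431.73937314,   0.        , 271.43747601],
       [  0.        , 431.73937314, 203.89571236],
       [  0.        ,   0.        ,   1.        ]]), 'extrinsics': array([[-7.07643723e-01, -7.06566406e-01, -2.06760752e-03,
         3.60863536e+02],
       [-4.75036254e-01,  4.77922692e-01, -7.38871070e-01,
         3.27606870e+02],
       [ 5.23049633e-01, -5.21875286e-01, -6.73
[... 469 characters left out ...]
+02],
       [ 9.96760713e-02, -8.70232392e-01, -4.82452345e-01,
         9.56940116e+02],
       [ 0.00000000e+00,  0.00000000e+00,  0.00000000e+00,
         1.00000000e+00]])}
wrist {'K': array([[302.83525317,   0.        , 280.9095821 ],
       [  0.        , 302.83525317, 204.75002269],
       [  0.        ,   0.        ,   1.        ]]), 'extrinsics': array([[ 2.71522375e-01,  9.62429883e-01, -2.07872791e-03,
        -5.75048143e+02],
       [ 9.26024673e-01, -2.60662011e-01,  2.73008464e-01,
        -3.50441443e+01],
       [ 2.62209658e-01, -7.60528598e-02, -9.62009385e-01,
         3.78812549e+02],
       [ 0.00000000e+00,  0.00000000e+00,  0.00000000e+00,
         1.00000000e+00]])}
```

View pics/a_scene.png

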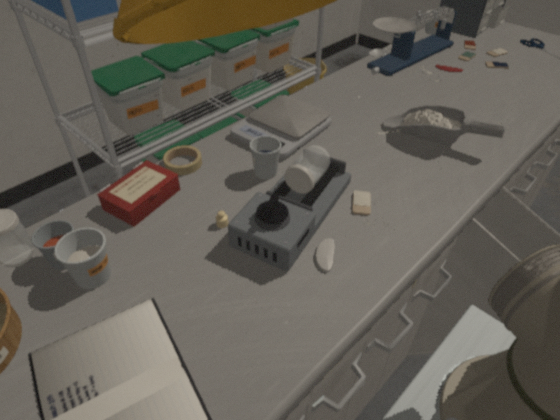

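View pics/a_side.png

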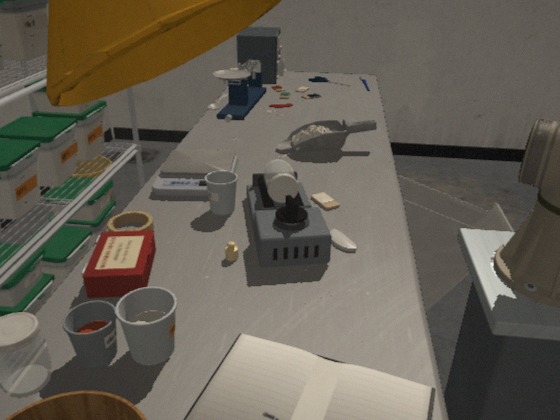

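View pics/a_wrist.png

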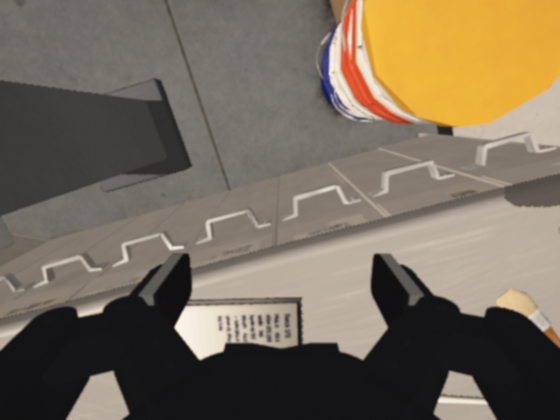

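The mill is visible in both fixed views. The dial skirt is near (272,212) in scene and (291,222) in side; the weight, cup, tile and rib lie around the mill.

```bash
cat > h.py <<'E'
import numpy as np, cv2
from station import camera_info
C={n:camera_info(n) for n in ["scene","side"]}
def ray(n,u,v,info=None):
    i=info or C[n]; K=i["K"];E=i["extrinsics"];R=E[:3,:3];t=E[:3,3]
    d=R.T@np.linalg.solve(K,[u,v,1.]); return -R.T@t, d/np.linalg.norm(d)
def onz(n,u,v,z,info=None):
    c,d=ray(n,u,v,info); return c+d*(z-c[2])/d[2]
def tri(rs):
    A=np.zeros((3,3));b=np.zeros(3)
    for c,d in rs:
        P=np.eye(3)-np.outer(d,d);A+=P;b+=P@c
    x=np.linalg.solve(A,b); return x,[np.linalg.norm((np.eye(3)-np.outer(d,d))@(x-c)) for c,d in rs]
def proj(n,p,info=None):
    i=info or C[n]; q=i["extrinsics"][:3,:3]@p+i["extrinsics"][:3,3]; u=i["K"]@q; return u[:2]/u[2]
E
python3 - <<'E'
import cv2
for n,(x,y) in dict(scene=(215,140),side=(215,150)).items():
    im=cv2.imread(f"pics/a_{n}.png")[y:y+130,x:x+150]
    im=cv2.convertScaleAbs(im,alpha=1.6,beta=10)
    cv2.imwrite(f"pics/b_{n}.png",cv2.resize(im,None,fx=4.6,fy=4.6,interpolation=cv2.INTER_CUBIC)[:600,:800])
E
```

```text
(no output)
```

View pics/b_scene.png

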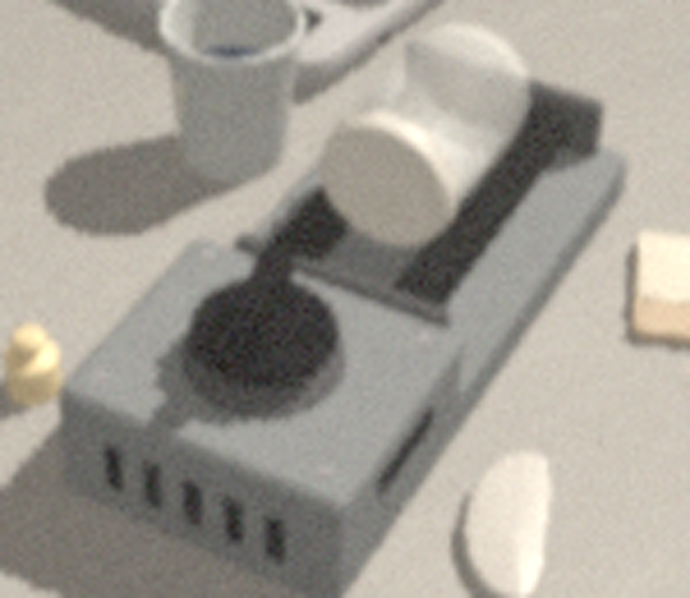

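View pics/b_side.png

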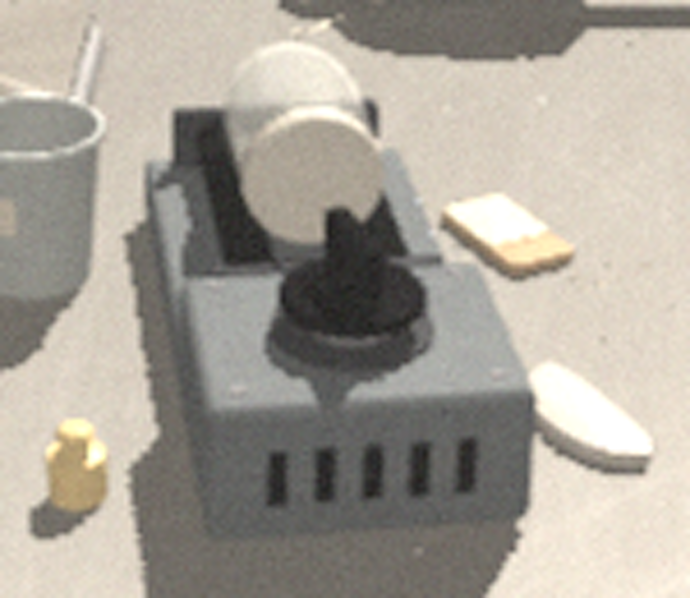

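Run:
```python
from h import *
s=lambda a,b:("scene",215+a/4.6,140+b/4.6)
d=lambda a,b:("side",215+a/4.6,150+b/4.6)
print("dial",onz(*s(262,330),91),onz(*d(353,298),91),tri([ray(*s(262,330)),ray(*d(353,298))]))
for n,p in dict(s1=s(65,390),s2=s(345,500),s3=s(200,243),s4=s(455,335),d1=d(205,408),d2=d(530,388),d3=d(475,262),d4=d(185,280)).items(): print(n,onz(*p,70).round(0))
print("bar ends side z=120: ",onz(*d(340,212),120),onz(*d(375,222),120))
```

```text
dial [512.10312569  -3.85119037  91.        ] [514.45886177   1.14689602  91.        ] (array([515.25297229,  -7.04198159,  86.56578382]), [np.float64(0.14317654348512168), np.float64(0.143176543485127)])
s1 [561.  66.  70.]
s2 [434.  27.  70.]
s3 [589. -41.  70.]
s4 [466. -77.  70.]
d1 [568.  64.  70.]
d2 [437.  29.  70.]
d3 [466. -79.  70.]
d4 [594. -42.  70.]
bar ends side z=120:  [523.09353497 -21.54631774 120.        ] [507.36647223 -14.40931158 120.        ]
```

Run:
```python
from h import *
from station import telemetry
for n in C: print(n,ray(n,0,0)[0])
print(tri([ray("scene",118,18),ray("side",52,90)]))
for p in [(118,15),(340,0),(150,35)]:
  for z in (400,500,600,700): print(p,z,onz("scene",*p,z).round())
for p in [(52,90),(285,0),(180,65)]:
  for z in (400,500,600,700): print("side",p,z,onz("side",*p,z).round())
i=camera_info("wrist");print(ray("",0,0,i)[0], telemetry.observe()["eef_pos"], i["extrinsics"][2,:3])
```

```text
scene [ 80.67178328 427.97784503 668.35093747]
side [441.57922521 840.44079053 558.76233623]
(array([968.62962783,  -5.14269881, 329.55122985]), [np.float64(15.93194148271902), np.float64(15.931941482718985)])
(118, 15) 400 [834.  60. 400.]
(118, 15) 500 [553. 197. 500.]
(118, 15) 600 [273. 334. 600.]
(118, 15) 700 [ -8. 471. 700.]
(340, 0) 400 [ 605. -281.  400.]
(340, 0) 500 [409. -17. 500.]
(340, 0) 600 [214. 247. 600.]
(340, 0) 700 [ 19. 512. 700.]
(150, 35) 400 [715.  72. 400.]
(150, 35) 500 [478. 204. 500.]
(150, 35) 600 [242. 337. 600.]
(150, 35) 700 [  6. 470. 700.]
side (52, 90) 400 [781. 292. 400.]
side (52, 90) 500 [567. 637. 500.]
side (52, 90) 600 [353. 983. 600.]
side (52, 90) 700 [ 140. 1328.  700.]
side (285, 0) 400 [ 626. -817.  400.]
side (285, 0) 500 [510. 227. 500.]
side (285, 0) 600 [ 394. 1271.  600.]
side (285, 0) 700 [ 277. 2314.  700.]
side (180, 65) 400 [672. 133. 400.]
side (180, 65) 500 [527. 579. 500.]
side (180, 65) 600 [ 382. 1024.  600.]
side (180, 65) 700 [ 236. 1470.  700.]
[ 89.27841313 573.15617396 372.90564409] [155.86985263 553.04157504 205.81405555] [ 0.26230487 -0.07583683 -0.96200048]
```

Run:
```python
from h import *
from scipy.optimize import least_squares
P={}
for n in ("scene","side"):
    im=cv2.imread(f"pics/a_{n}.png"); h=cv2.cvtColor(im,cv2.COLOR_BGR2HSV)
    m=cv2.inRange(h,(8,140,60),(30,255,255)); 
    l,lab,st,_=cv2.connectedComponentsWithStats(m); k=[i for i in range(1,l) if st[i,1]==0]; k=max(k,key=lambda i:st[i,4])
    m=(lab==k); cols=np.where(m.any(0))[0]; bot=[(c,np.where(m[:,c])[0].max()) for c in cols[::6]]
    print(n,st[k],bot[::5]); P[n]=[b for b in bot if b[1]>3]
# rows: line-circle: residual for each h
for h in (350,380,400,420,440,460,480,500,520,550,600):
    q=np.array([onz(n,*b,h)[:2] for n in P for b in P[n]])
    f=lambda p:np.hypot(q[:,0]-p[0],q[:,1]-p[1])-p[2]
    r=least_squares(f,[700,100,200],loss='soft_l1',f_scale=10); print(h,r.x.round(),np.sqrt((f(r.x)**2).mean()).round(1))
```

```text
scene [ 113    0  222   44 6566] [(np.int64(113), np.int64(30)), (np.int64(143), np.int64(43)), (np.int64(173), np.int64(42)), (np.int64(203), np.int64(37)), (np.int64(233), np.int64(31)), (np.int64(263), np.int64(25)), (np.int64(293), np.int64(16)), (np.int64(323), np.int64(5))]
side [   46     0   235   106 15666] [(np.int64(46), np.int64(93)), (np.int64(76), np.int64(104)), (np.int64(106), np.int64(95)), (np.int64(136), np.int64(83)), (np.int64(166), np.int64(71)), (np.int64(196), np.int64(56)), (np.int64(226), np.int64(39)), (np.int64(256), np.int64(19))]
350 [-11843652.   1746694.  11972523.] 33.4
380 [-5900921.  1001216.  5985950.] 31.0
400 [2784. -336. 2163.] 22.6
420 [2574. -230. 1983.] 22.5
440 [18871. -3613. 18669.] 24.1
460 [ 6828924. -1467425.  6984314.] 21.3
480 [ 4742217. -1039657.  4854401.] 17.9
500 [ 5714280. -1266240.  5852500.] 14.5
520 [3441501. -764718. 3525094.] 11.4
550 [ 7534223. -1658524.  7714338.] 7.7
600 [18150389. -3861552. 18556467.] 7.7
```

Run:
```python
from h import *
S=[(50,95),(76,104),(106,95),(136,83),(166,71),(196,56),(226,39),(256,19),(280,3)]
for b in [(118,32),(143,43),(173,42),(203,37),(233,31),(263,25),(293,16),(323,5)]:
    c,d=ray("scene",*b); best=[]
    for t in range(80,2500,10):
        p=c+d*t; u=proj("side",p); 
        if (C["side"]["extrinsics"]@np.r_[p,1])[2]<50: continue
        e=min(np.hypot(u[0]-x,u[1]-np.interp(x,*zip(*S))) for x in range(50,281,3)); best.append((e,t,p.round(),u.round()))
    best.sort(key=lambda a:a[0]); print(b,best[0])
```

```text
(118, 32) (np.float64(2.5191070020746698), 520, array([523., 216., 495.]), array([275.,   4.]))
(143, 43) (np.float64(0.7209880654314242), 630, array([598., 149., 442.]), array([226.,  38.]))
(173, 42) (np.float64(0.1337498636626178), 750, array([673.,  57., 396.]), array([194.,  57.]))
(203, 37) (np.float64(0.45655227713756896), 1230, array([1010., -247.,  228.]), array([95., 99.]))
(233, 31) (np.float64(0.41935448800268105), 1090, array([ 864., -228.,  287.]), array([149.,  78.]))
(263, 25) (np.float64(1.2692654383299948), 1170, array([ 874., -335.,  271.]), array([162.,  74.]))
(293, 16) (np.float64(0.09075934122963333), 2090, array([ 1410., -1037.,    -6.]), array([98., 97.]))
(323, 5) (np.float64(0.4402390975858615), 1180, array([ 781., -453.,  313.]), array([209.,  49.]))
```

Emit:
servo_tool --motion '[{"tx": -0.6,"ty": -0.5},{"tx": -1.7,"ty": -1.5},{"tx": -2.9,"ty": -2.5},{"tx": -4.0,"ty": -3.5},{"tx": -5.1,"ty": -4.5},{"tx": -6.3,"ty": -5.5},{"tx": -7.4,"ty": -6.5},{"tx": -8,"ty": -7}]'

```text
schema error: expected keys tx, ty, tz, twist
```

Run:
```python
from station import *
import cv2,numpy as np
for n in ["scene","side","wrist"]: cv2.imwrite(f"pics/c_{n}.png",capture(n))
a=np.hstack([cv2.resize(cv2.imread(f"pics/c_{n}.png"),(400,300)) for n in ("scene","side")])
b=np.hstack([cv2.resize(cv2.imread("pics/c_wrist.png"),(400,300)),np.zeros((300,400,3),np.uint8)])
cv2.imwrite("pics/c_all.png",np.vstack([a,b]))
```

```text
(no output)
```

View pics/c_all.png

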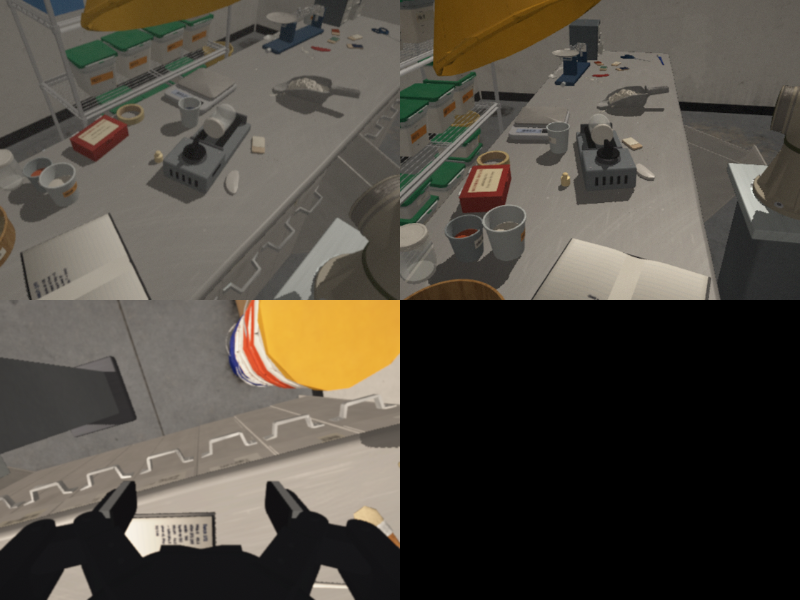

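The move was refused because every row needs all four keys. Nothing has moved; the pictures match the first set.

Emit:
servo_tool --motion '[{"tx": -0.6,"ty": -0.5,"tz": 0,"twist": 0},{"tx": -1.7,"ty": -1.5,"tz": 0,"twist": 0},{"tx": -2.8,"ty": -2.5,"tz": 0,"twist": 0},{"tx": -3.9,"ty": -3.5,"tz": 0,"twist": 0},{"tx": -5.0,"ty": -4.5,"tz": 0,"twist": 0},{"tx": -6.1,"ty": -5.4,"tz": 0,"twist": 0},{"tx": -7.2,"ty": -6.3,"tz": 0,"twist": 0},{"tx": -8,"ty": -7,"tz": 0,"twist": 0}]'

```text
time_s: 0.97
eef_pos: [328.6, 287.8, 206.7]
eef_rot: [0.0, 0.137, 0.991, 0.0]
wrist_force: [0.4, 0.7, 0.9]
finger_gap: 85.6
```

Run:
```python
from station import *
import cv2,numpy as np
for n in ["scene","side","wrist"]: cv2.imwrite(f"pics/d_{n}.png",capture(n))
a=np.hstack([cv2.resize(cv2.imread(f"pics/d_{n}.png"),(400,300)) for n in ("scene","side")])
b=np.hstack([cv2.resize(cv2.imread("pics/d_wrist.png"),(400,300)),np.zeros((300,400,3),np.uint8)])
cv2.imwrite("pics/d_all.png",np.vstack([a,b]))
s=telemetry.observe(); print(s["time_s"],s["q"],s["eef_pos"],s["eef_rot"])
```

```text
1.1167 [ 5.32449593e-01  4.60520136e-02 -2.81164114e-01  1.24302819e+00
 -4.32640031e-06  8.14029699e-01] [329.66347598 287.09429838 206.68363745] [2.17130153e-04 1.40325389e-01 9.90105403e-01 1.70403234e-04]
```

View pics/d_all.png

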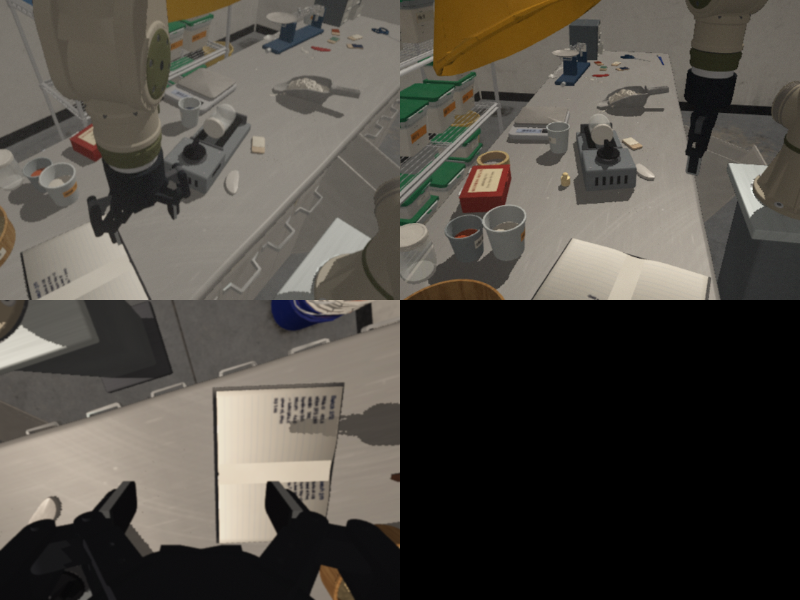

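Emit:
servo_tool --motion '[{"tx": -0.5,"ty": -0.5,"tz": 0,"twist": 0},{"tx": -1.5,"ty": -1.4,"tz": 0,"twist": 0},{"tx": -2.5,"ty": -2.3,"tz": 0,"twist": 0},{"tx": -3.5,"ty": -3.2,"tz": 0,"twist": 0},{"tx": -4.5,"ty": -4.1,"tz": 0,"twist": 0},{"tx": -5.5,"ty": -5.0,"tz": 0,"twist": 0},{"tx": -6.3,"ty": -5.8,"tz": 0,"twist": 0},{"tx": -6.8,"ty": -6.3,"tz": 0,"twist": 0}]'

```text
time_s: 1.78
eef_pos: [474.6, 50.8, 206.4]
eef_rot: [0.0, 0.137, 0.991, -0.0]
wrist_force: [0.2, 0.1, 0.4]
finger_gap: 85.6
```

Run:
```python
from station import *
import cv2,numpy as np
for n in ["side"]: cv2.imwrite(f"pics/e_{n}.png",capture(n))
s=telemetry.observe(); print(s["time_s"],s["q"],s["eef_pos"],s["eef_rot"])
```

```text
1.8333 [-0.06453633  0.12547608 -0.19419769  1.24919148 -0.00162248  0.2124535 ] [476.15677546  48.86633789 206.21995271] [ 1.02283994e-03  1.38053262e-01  9.90424003e-01 -7.37677611e-04]
```

View pics/e_side.png

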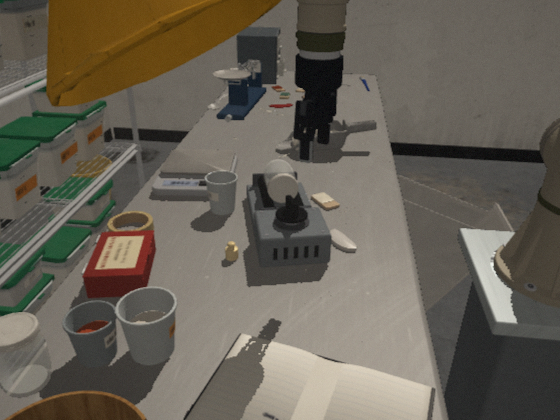

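Emit:
servo_tool --motion '[{"tx": -0.5,"ty": -0.5,"tz": 0,"twist": 0},{"tx": -1.1,"ty": -1.0,"tz": 0,"twist": 0},{"tx": -1.4,"ty": -1.3,"tz": 0,"twist": 0},{"tx": -1.4,"ty": -1.3,"tz": 0,"twist": 0},{"tx": -1.4,"ty": -1.3,"tz": 0,"twist": 0}]'

```text
time_s: 2.25
eef_pos: [502.6, 4.1, 206.2]
eef_rot: [-0.001, 0.137, 0.991, 0.0]
wrist_force: [0.4, -0.1, 0.5]
finger_gap: 85.3
```

Run:
```python
from station import *
import cv2,numpy as np,pickle
s=telemetry.observe(); i=camera_info("wrist"); im=capture("wrist"); pickle.dump((s,i),open("f.pkl","wb"))
cv2.imwrite("pics/f_wrist.png",im)
print(s["time_s"],s["q"],s["eef_pos"],s["eef_rot"])
cv2.imwrite("pics/f_w2.png",cv2.convertScaleAbs(cv2.resize(im[90:330,120:440],(800,600),interpolation=cv2.INTER_CUBIC),alpha=1.6,beta=10))
```

```text
2.25 [-1.52113693e-01  1.74004436e-01 -1.36487961e-01  1.26138280e+00
  6.87917700e-04  1.22432317e-01] [502.59778602   4.11355782 206.19854641] [-5.34270523e-04  1.36842441e-01  9.90592619e-01  3.51926199e-04]
```

View pics/f_w2.png

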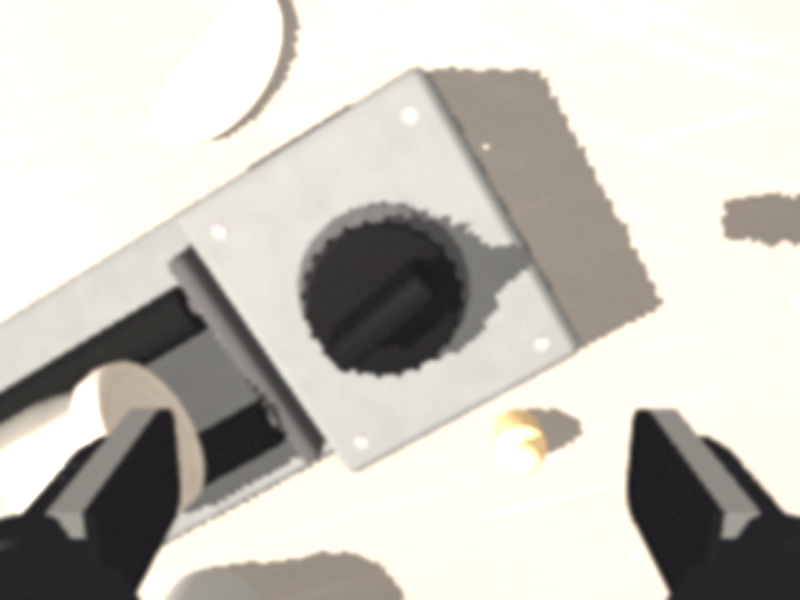

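The wrist view shows the box and dial. The skirt centre is near crop (384,297), and the bar runs from lower left to upper right.

Run:
```python
import cv2,numpy as np
im=cv2.imread("pics/f_wrist.png")[165:250,225:325]
g=np.clip((im.astype(float)-0)*5.0,0,255).astype(np.uint8)
cv2.imwrite("pics/f_w3.png",cv2.resize(g,None,fx=7,fy=7,interpolation=cv2.INTER_CUBIC))
```

```text
(no output)
```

View pics/f_w3.png

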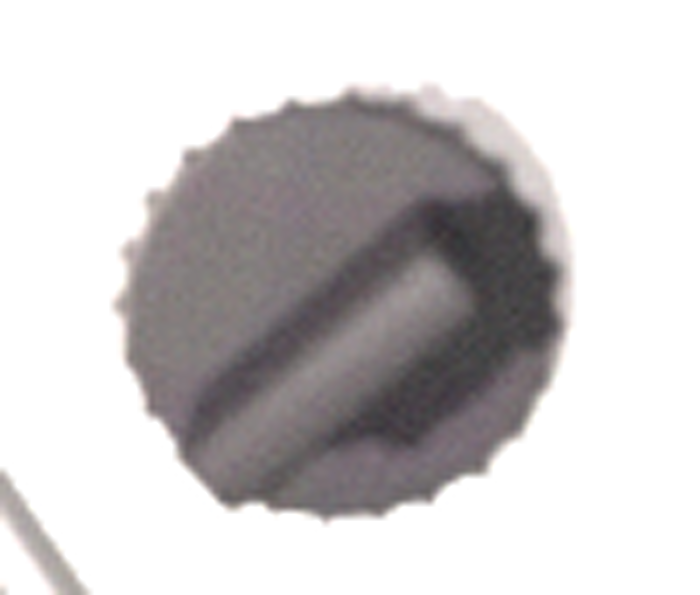

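Run:
```python
from h import *
import pickle
s,i=pickle.load(open("f.pkl","rb"))
f=lambda x,y,z: onz("",225+x/7-.5,165+y/7-.5,z,i)
print("skirt",f(338,306,91), "width",np.linalg.norm(f(120,306,91)-f(555,306,91)))
a=[f(430,258,120),f(472,300,120)];b=[f(190,445,120),f(232,502,120)]
for p in a+b: print(p.round(1))
A=(a[0]+a[1])/2;B=(b[0]+b[1])/2; print("bar centre",(A+B)/2,"len",np.linalg.norm(A-B),"w",np.linalg.norm(a[0]-a[1]),np.linalg.norm(b[0]-b[1]),"ang",np.degrees(np.arctan2(*(A-B)[[1,0]])))
# box corners from w2 crop
g=lambda x,y,z: onz("",120+x/2.5-.5,90+y/2.5-.5,z,i)
q=np.array([g(418,68,70),g(578,348,70),g(357,470,70),g(178,215,70)]);print(q.round(1),q.mean(0))
```

```text
skirt [514.1704101   -6.33775959  91.        ] width 60.406652368582506
[503.3   9.5 120. ]
[509.9  13.  120. ]
[518.7 -26.4 120. ]
[527.6 -23.6 120. ]
bar centre [514.88218993  -6.88112015 120.        ] len 39.84855769849244 w 7.546289575317759 9.315340765532472 ang 114.53673077306874
[[435.5  29.8  70. ]
 [564.3  64.9  70. ]
 [594.3 -42.3  70. ]
 [464.2 -79.   70. ]] [514.57458711  -6.63702264  70.        ]
```

Emit:
servo_tool --motion '[{"tx": 0,"ty": 0,"tz": 0,"twist": 1},{"tx": 0,"ty": 0,"tz": 0,"twist": 2.4},{"tx": 0,"ty": 0,"tz": 0,"twist": 3.8},{"tx": 0,"ty": 0,"tz": 0,"twist": 5.2},{"tx": 0,"ty": 0,"tz": 0,"twist": 6.6},{"tx": 0,"ty": 0,"tz": 0,"twist": 8},{"tx": 0,"ty": 0,"tz": 0,"twist": 9.2},{"tx": 0,"ty": 0,"tz": 0,"twist": 10}]' --grip 45 --grip_force 60

```text
time_s: 2.97
eef_pos: [502.0, 4.8, 206.6]
eef_rot: [-0.0, 0.544, 0.839, 0.0]
wrist_force: [0.6, 0.6, 0.3]
finger_gap: 44.6
```

Emit:
servo_tool --motion '[{"tx": 0,"ty": 0,"tz": 0,"twist": 0},{"tx": 0,"ty": 0,"tz": 0,"twist": 0},{"tx": 0,"ty": 0,"tz": 0,"twist": 0}]'

```text
time_s: 3.22
eef_pos: [502.5, 4.1, 206.6]
eef_rot: [-0.0, 0.542, 0.841, 0.0]
wrist_force: [0.3, 0.3, 0.3]
finger_gap: 44.8
```

```bash
cat > st.py <<'E'
from station import *
import numpy as np
from scipy.spatial.transform import Rotation as R
def st():
    s=telemetry.observe(); q=s["eef_rot"]; r=R.from_quat(np.r_[q[1:],q[0]]).as_matrix()
    return s,r
def show():
    s,r=st(); y=np.degrees(np.arctan2(r[1,1],r[0,1]))
    print("t",round(s["time_s"],2),"pos",s["eef_pos"].round(1),"yawY",y.round(2),"F",s["wrist_force"].round(1),"T",s["ft_torque"].round(3),"gap",round(s["finger_gap"],1),"q5",s["q"][5].round(3))
    return s,r
E
python3 - <<'E'
from st import *
s,r=show(); d=np.array([514.6,-6.6,96])-s["eef_pos"]; print(r.T@d/30, r.round(3))
E
```

```text
t 3.22 pos [502.5   4.1 206.6] yawY 24.43 F [0.3 0.3 0.3] T [0.011 0.007 0.033] gap 44.8 q5 0.993
[-0.49135911  0.22030581  3.68742515] [[-0.414  0.91   0.   ]
 [ 0.91   0.414  0.   ]
 [ 0.     0.    -1.   ]]
```

Emit:
servo_tool --motion '[{"tx": -0.25,"ty": 0.1,"tz": 0.5,"twist": 0},{"tx": -0.49,"ty": 0.22,"tz": 1.3,"twist": 0},{"tx": -0.49,"ty": 0.22,"tz": 1.9,"twist": 0},{"tx": -0.49,"ty": 0.22,"tz": 2.2,"twist": 0},{"tx": -0.49,"ty": 0.22,"tz": 2.2,"twist": 0},{"tx": -0.49,"ty": 0.22,"tz": 2.2,"twist": 0}]'

```text
time_s: 3.72
eef_pos: [514.4, -7.2, 140.5]
eef_rot: [-0.001, 0.542, 0.84, -0.0]
wrist_force: [0.9, 0.4, 0.6]
finger_gap: 45.0
```

Run:
```python
from st import *
import cv2,pickle
s,r=show(); i=camera_info("wrist"); im=capture("wrist"); pickle.dump((s,i),open("g.pkl","wb")); cv2.imwrite("pics/g.png",im)
g=np.clip(im.astype(float)*3,0,255).astype(np.uint8)[150:360,140:420]
cv2.imwrite("pics/g2.png",cv2.resize(g,(800,600),interpolation=cv2.INTER_CUBIC))
```

```text
t 3.72 pos [514.4  -7.2 140.5] yawY 24.3 F [0.9 0.4 0.6] T [-0.026 -0.003  0.071] gap 45.0 q5 0.977
```

View pics/g2.png

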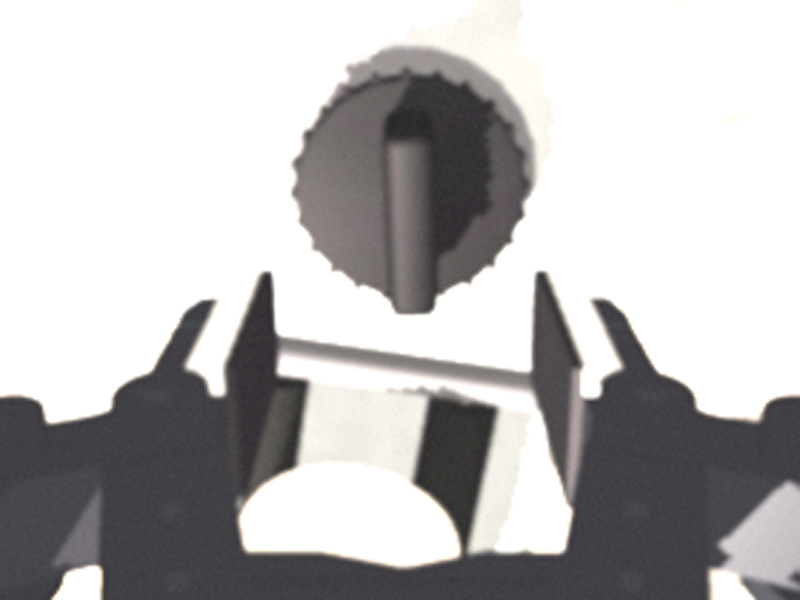

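Run:
```python
from h import *
import pickle
s,i=pickle.load(open("g.pkl","rb"))
f=lambda x,y,z: onz("",140+x*.35-.5,150+y*.35-.5,z,i)
A=f(407,138,120);B=f(410,312,120);print(A,B,(A+B)/2,np.linalg.norm(A-B),np.degrees(np.arctan2(*(A-B)[[1,0]])))
print(f(411,185,91), np.linalg.norm(f(297,185,91)-f(527,185,91)))
```

```text
[506.54839781  12.91941987 120.        ] [524.78978881 -25.66936953 120.        ] [515.66909331  -6.37497483 120.        ] 42.68305299772538 115.30067211921998
[515.91391309  -5.08717603  91.        ] 60.410282726707976
```

Emit:
servo_tool --motion '[{"tx": 0.02,"ty": 0.04,"tz": 0.5,"twist": 0},{"tx": 0.02,"ty": 0.04,"tz": 1.0,"twist": 0},{"tx": 0.02,"ty": 0.04,"tz": 1.3,"twist": 0},{"tx": 0.02,"ty": 0.04,"tz": 1.45,"twist": 0},{"tx": 0.02,"ty": 0.04,"tz": 1.45,"twist": 0},{"tx": 0.02,"ty": 0.04,"tz": 1.45,"twist": 0}]'

```text
time_s: 4.27
eef_pos: [516.1, -6.4, 97.6]
eef_rot: [0.0, 0.543, 0.84, 0.0]
wrist_force: [1.0, -0.3, 0.0]
finger_gap: 45.2
```

```bash
python3 -c "from st import *; show()"
```

```text
t 4.27 pos [516.1  -6.4  97.6] yawY 24.26 F [ 1.  -0.3  0. ] T [-0.025 -0.026 -0.037] gap 45.2 q5 0.979
```

Emit:
servo_tool --motion '[{"tx": 0,"ty": 0,"tz": 0,"twist": 0},{"tx": 0,"ty": 0,"tz": 0,"twist": 0},{"tx": 0,"ty": 0,"tz": 0,"twist": 0},{"tx": 0,"ty": 0,"tz": 0,"twist": 0},{"tx": 0,"ty": 0,"tz": 0,"twist": 0},{"tx": 0,"ty": 0,"tz": 0,"twist": 0}]' --grip 8 --grip_force 50

```text
time_s: 4.77
eef_pos: [515.8, -6.4, 97.1]
eef_rot: [0.0, 0.543, 0.84, 0.0]
wrist_force: [-0.9, -0.3, -0.0]
finger_gap: 7.7
```

```bash
python3 -c "from st import *; show()"
```

```text
t 4.77 pos [515.8  -6.4  97.1] yawY 24.26 F [-0.9 -0.3 -0. ] T [ 0.006  0.034 -0.047] gap 7.7 q5 0.979
```

Emit:
servo_tool --motion '[{"tx": 0,"ty": 0,"tz": 0,"twist": 0},{"tx": 0,"ty": 0,"tz": 0,"twist": 0},{"tx": 0,"ty": 0,"tz": 0,"twist": 0},{"tx": 0,"ty": 0,"tz": 0,"twist": 0}]' --grip 0 --grip_force 50

```text
time_s: 5.1
eef_pos: [515.7, -6.4, 96.9]
eef_rot: [-0.0, 0.543, 0.84, 0.0]
wrist_force: [0.4, -0.7, 0.4]
finger_gap: -0.3
```

Run:
```python
from st import *
import cv2
show(); im=capture("wrist"); 
g=np.clip(im.astype(float)*3,0,255).astype(np.uint8)[150:360,140:420]
cv2.imwrite("pics/h2.png",cv2.resize(g,(800,600),interpolation=cv2.INTER_CUBIC))
```

```text
t 5.1 pos [515.7  -6.4  96.9] yawY 24.25 F [ 0.4 -0.7  0.4] T [0.028 0.037 0.005] gap -0.3 q5 0.979
```

View pics/h2.png

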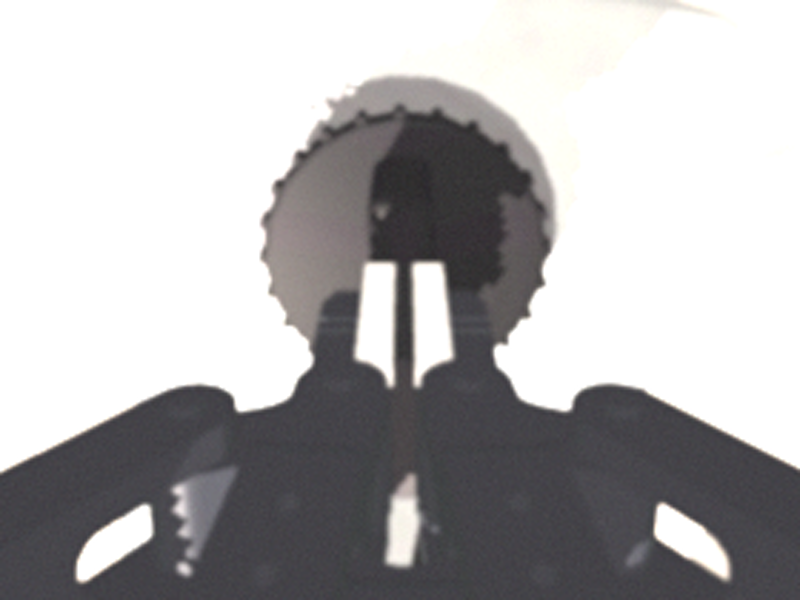

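Run:
```python
from h import *
from st import *
import cv2
s,r=show(); i=camera_info("wrist"); im=capture("wrist"); cv2.imwrite("pics/i.png",im)
for n in("scene","side"): cv2.imwrite(f"pics/i_{n}.png",capture(n))
T=s["eef_pos"]
def pr(p): 
    u=proj("",p,i); return ((u-[140,150])/.35).round()
print("tcp",pr(T),"grasp",pr(T+[0,0,18.7]), "cam",ray("",0,0,i)[0]-T)
for z in (91,105,120):
  for a in (23,11,0,-11,-23): print(z,a,pr(np.array([515.2,-6.2,z])+r[:,0]*a))
g=np.clip(im.astype(float)*6,0,255).astype(np.uint8)[180:300,210:370]
cv2.imwrite("pics/i2.png",cv2.resize(g,(800,600),interpolation=cv2.INTER_CUBIC))
im=cv2.imread("pics/i_side.png")[130:250,220:380]
cv2.imwrite("pics/i3.png",cv2.resize(cv2.convertScaleAbs(im,alpha=3),(800,600),interpolation=cv2.INTER_CUBIC))
```

```text
t 5.15 pos [515.7  -6.4  97. ] yawY 24.25 F [-0.9  1.3  0. ] T [0.    0.039 0.051] gap -0.4 q5 0.979
tcp [401. 262.] grasp [400. 301.] cam [-28.41916465  64.30962396 167.07576753]
91 23 [399. 146.]
91 11 [399. 201.]
91 0 [399. 249.]
91 -11 [399. 296.]
91 -23 [399. 346.]
105 23 [398. 165.]
105 11 [398. 224.]
105 0 [399. 276.]
105 -11 [399. 326.]
105 -23 [399. 379.]
120 23 [398. 189.]
120 11 [398. 253.]
120 0 [398. 309.]
120 -11 [398. 363.]
120 -23 [398. 420.]
```

View pics/i2.png

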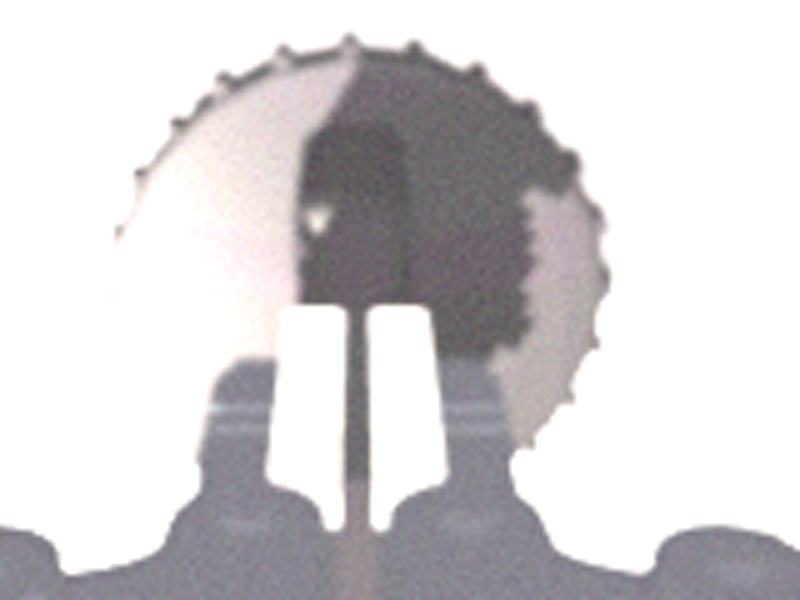

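View pics/i3.png

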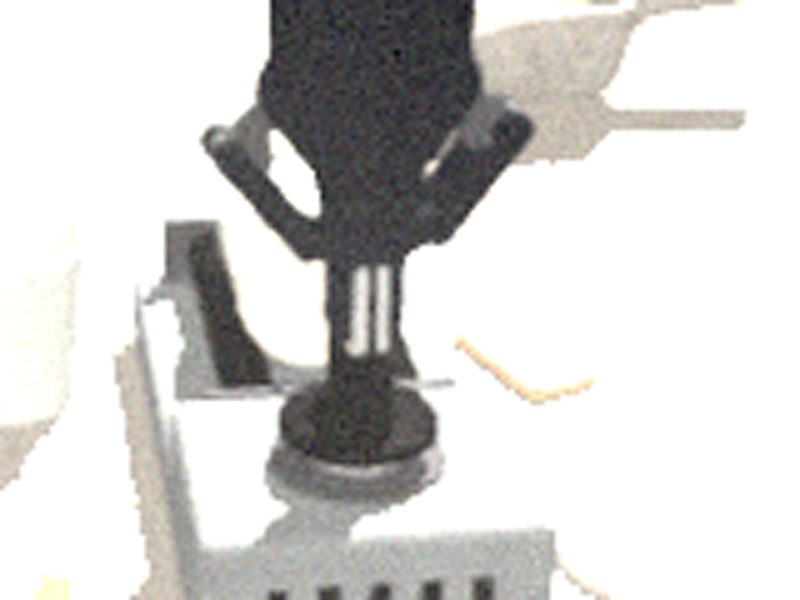

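Run:
```python
from h import *
from st import *
s,r=st(); T=s["eef_pos"]
P=lambda n,p,o: ((proj(n,p)-o)*5).round()
o=np.array([220,130])
print("side tcp",P("side",T,o),"grasp",P("side",T+[0,0,18.7],o),"tcp+23",P("side",T+[0,0,23.],o))
for z in (91,120):
  for a in (23,-23): print(z,a,P("side",np.array([515.2,-6.2,z])+r[:,0]*a,o))
for x in [(-31,0),(31,0),(0,31),(0,-31)]: print(P("side",np.array([515.2+x[0],-6.2+x[1],91]),o))
import cv2
im=cv2.imread("pics/a_side.png")[130:250,220:380]
cv2.imwrite("pics/j0.png",cv2.resize(cv2.convertScaleAbs(im,alpha=3),(800,600),interpolation=cv2.INTER_CUBIC))
im=cv2.imread("pics/i_side.png")[130:250,220:380]
cv2.imwrite("pics/j3.png",cv2.resize(cv2.convertScaleAbs(im,alpha=7),(800,600),interpolation=cv2.INTER_CUBIC))
```

```text
side tcp [358. 401.] grasp [359. 359.] tcp+23 [359. 349.]
91 23 [378. 442.]
91 -23 [341. 388.]
120 23 [380. 376.]
120 -23 [342. 324.]
[437. 420.]
[281. 409.]
[351. 453.]
[366. 378.]
```

View pics/j0.png

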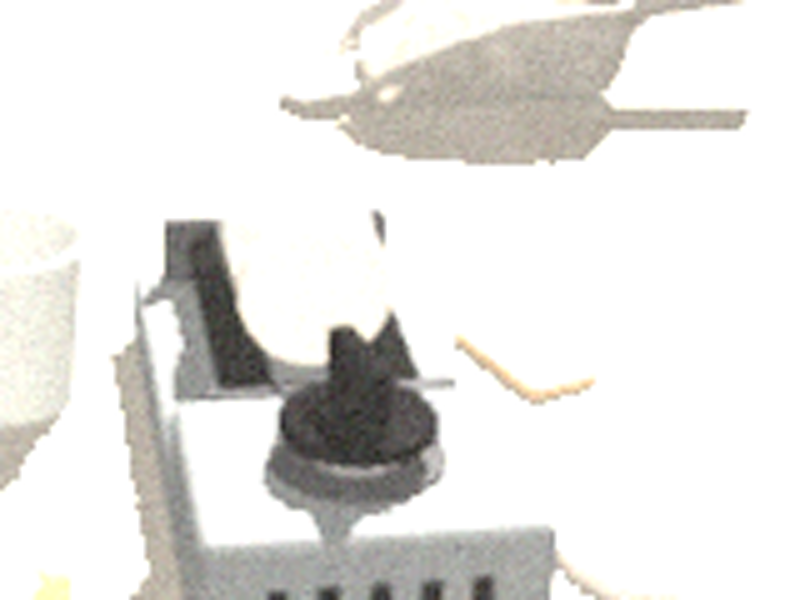

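View pics/j3.png

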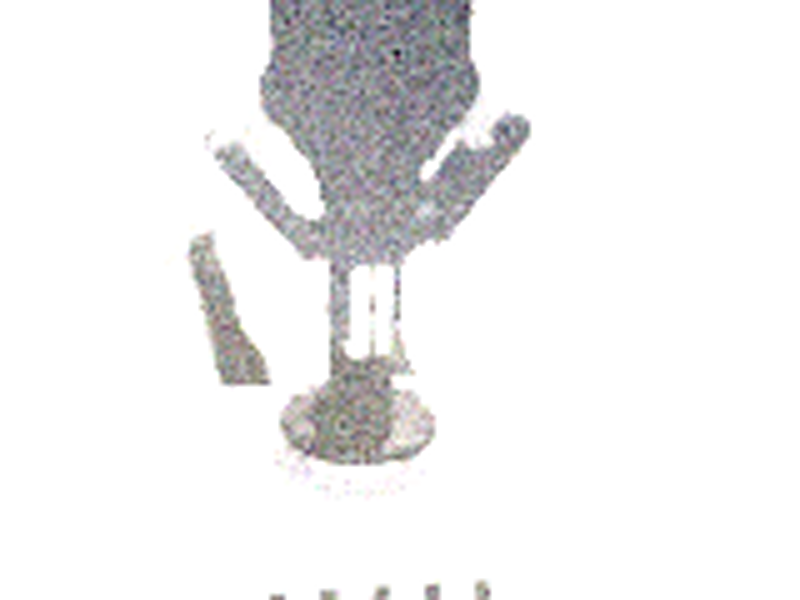

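Run:
```python
from h import *
from st import *
import cv2
T=np.array([475.5,49.9,206.3]); y=np.array([.271,.962,0])
for dz in (0,13,35): print(dz,[proj("side",T+y*k+[0,0,dz]).round() for k in (-43,0,43)],[proj("scene",T+y*k+[0,0,dz]).round() for k in (-43,0,43)])
T=np.array([329.7,287.1,206.7])
for dz in (0,13,35): print("d",dz,[proj("side",T+y*k+[0,0,dz]).round() for k in (-43,0,43)],[proj("scene",T+y*k+[0,0,dz]).round() for k in (-43,0,43)])
im=cv2.imread("pics/e_side.png")[40:180,240:400]
cv2.imwrite("pics/k1.png",cv2.resize(cv2.convertScaleAbs(im,alpha=3),(640,560),interpolation=cv2.INTER_CUBIC))
im=cv2.imread("pics/d_scene.png")[200:340,100:300]
cv2.imwrite("pics/k2.png",cv2.resize(cv2.convertScaleAbs(im,alpha=3),(800,560),interpolation=cv2.INTER_CUBIC))
```

```text
0 [array([321., 163.]), array([313., 172.]), array([304., 182.])] [array([287., 180.]), array([265., 188.]), array([241., 196.])]
13 [array([321., 157.]), array([313., 165.]), array([305., 175.])] [array([287., 174.]), array([265., 182.]), array([241., 190.])]
35 [array([322., 145.]), array([314., 154.]), array([305., 162.])] [array([287., 163.]), array([264., 171.]), array([240., 179.])]
d 0 [array([418., 237.]), array([413., 253.]), array([407., 270.])] [array([240., 319.]), array([208., 334.]), array([174., 351.])]
d 13 [array([420., 229.]), array([415., 244.]), array([409., 262.])] [array([240., 313.]), array([207., 328.]), array([172., 345.])]
d 35 [array([422., 215.]), array([417., 230.]), array([411., 247.])] [array([239., 302.]), array([205., 318.]), array([169., 334.])]
```

View pics/k1.png

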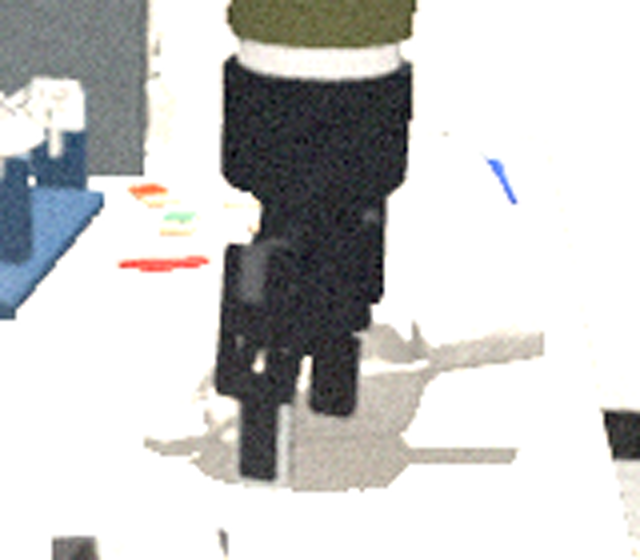

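View pics/k2.png

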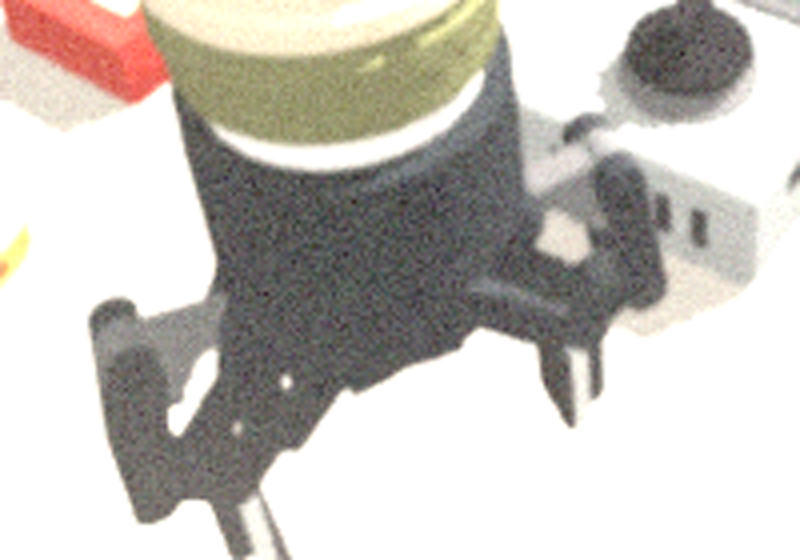

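Measured in three views, the physical fingertips sit about 23 mm behind the reported TCP. The shut fingers are just above the bar's top, which explains why nothing was gripped and no force was felt. I'll open, go 20 mm lower and watch the force.

Emit:
servo_tool --motion '[{"tx": 0,"ty": 0,"tz": 0,"twist": 0},{"tx": 0,"ty": 0,"tz": 0,"twist": 0},{"tx": 0,"ty": 0,"tz": 0,"twist": 0},{"tx": 0,"ty": 0,"tz": 0,"twist": 0},{"tx": 0,"ty": 0,"tz": 0.2,"twist": 0},{"tx": 0,"ty": 0,"tz": 0.4,"twist": 0},{"tx": 0,"ty": 0,"tz": 0.6,"twist": 0},{"tx": 0,"ty": 0,"tz": 0.6,"twist": 0}]' --grip 40

```text
time_s: 5.97
eef_pos: [514.5, -6.2, 77.2]
eef_rot: [-0.001, 0.543, 0.84, -0.001]
wrist_force: [-0.1, -0.2, -1.0]
finger_gap: 39.9
```

Run:
```python
from h import *
from st import *
import cv2
s,r=show()
im=capture("side")[130:250,220:380]
a=cv2.resize(cv2.convertScaleAbs(im,alpha=4),(400,300),interpolation=cv2.INTER_CUBIC)
im=capture("wrist")[150:360,140:420]
b=cv2.resize(cv2.convertScaleAbs(im,alpha=4),(400,300),interpolation=cv2.INTER_CUBIC)
cv2.imwrite("pics/l.png",np.hstack([a,b]))
```

```text
t 5.97 pos [514.5  -6.2  77.2] yawY 24.25 F [-0.1 -0.2 -1. ] T [-0.009  0.004 -0.036] gap 39.9 q5 0.979
```

View pics/l.png

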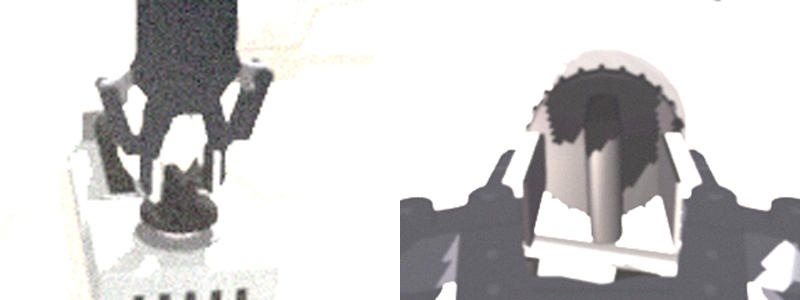

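The bar now stands between the open fingers, and there's no contact force. Closing.

Emit:
servo_tool --motion '[{"tx": 0,"ty": 0,"tz": 0,"twist": 0},{"tx": 0,"ty": 0,"tz": 0,"twist": 0},{"tx": 0,"ty": 0,"tz": 0,"twist": 0},{"tx": 0,"ty": 0,"tz": 0,"twist": 0},{"tx": 0,"ty": 0,"tz": 0,"twist": 0},{"tx": 0,"ty": 0,"tz": 0,"twist": 0}]' --grip 5 --grip_force 50

```text
time_s: 6.57
eef_pos: [515.9, -6.5, 79.3]
eef_rot: [0.0, 0.543, 0.84, 0.0]
wrist_force: [-0.6, -0.1, 1.3]
finger_gap: 10.7
```

```bash
python3 -c "from st import *; show()"
```

```text
t 6.57 pos [515.9  -6.5  79.3] yawY 24.26 F [-0.6 -0.1  1.3] T [-0.075  0.074  0.068] gap 10.7 q5 0.979
```

```bash
cat > m.py <<'E'
from st import *
F=[];T=[];E=[];Y=[]
for k in range(4):
    s,r=st(); F.append(s["wrist_force"]);T.append(s["ft_torque"]);E.append(s["joint_efforts"][5]);Y.append(np.degrees(np.arctan2(r[1,1],r[0,1])))
    if k<3: capture("side")
l="t %.2f yaw %.2f F %s T %s e5 %.3f gap %.1f z %.1f"%(s["time_s"],np.mean(Y),np.mean(F,0).round(1),np.mean(T,0).round(3),np.mean(E),s["finger_gap"],s["eef_pos"][2])
print(l); open("log.txt","a").write(l+"\n")
E
python3 m.py
```

```text
t 6.72 yaw 24.26 F [-0.7 -0.1  1.4] T [-0.04   0.093  0.07 ] e5 0.054 gap 10.5 z 79.2
```

Emit:
servo_tool --motion '[{"tx": 0,"ty": 0,"tz": 0,"twist": -0.4},{"tx": 0,"ty": 0,"tz": 0,"twist": -0.8},{"tx": 0,"ty": 0,"tz": 0,"twist": -0.8}]'

```text
time_s: 6.97
eef_pos: [515.8, -6.5, 79.2]
eef_rot: [0.0, 0.513, 0.859, 0.0]
wrist_force: [-1.3, -0.1, 2.0]
finger_gap: 11.1
```

```bash
python3 m.py
```

```text
t 7.12 yaw 28.23 F [-1.1 -0.8  2.5] T [-0.115  0.158  0.033] e5 -0.126 gap 10.7 z 79.1
```

Emit:
servo_tool --motion '[{"tx": 0,"ty": 0,"tz": 0,"twist": -0.4},{"tx": 0,"ty": 0,"tz": 0,"twist": -0.8},{"tx": 0,"ty": 0,"tz": 0,"twist": -0.8}]'

```text
time_s: 7.37
eef_pos: [515.7, -6.5, 79.1]
eef_rot: [0.0, 0.483, 0.876, -0.0]
wrist_force: [-0.3, -1.2, 2.6]
finger_gap: 10.8
```

```bash
python3 m.py
```

```text
t 7.52 yaw 32.19 F [-1.3 -1.3  2.6] T [-0.189  0.214 -0.134] e5 -0.283 gap 10.6 z 79.0
```

Emit:
servo_tool --motion '[{"tx": 0,"ty": 0,"tz": 0,"twist": -0.4},{"tx": 0,"ty": 0,"tz": 0,"twist": -0.8},{"tx": 0,"ty": 0,"tz": 0,"twist": -0.8}]'

```text
time_s: 7.77
eef_pos: [515.6, -6.6, 79.0]
eef_rot: [-0.0, 0.452, 0.892, -0.0]
wrist_force: [-0.1, -1.8, 3.1]
finger_gap: 10.7
```

```bash
python3 m.py
```

```text
t 7.92 yaw 36.19 F [-0.7 -1.3  3.2] T [-0.334  0.389 -0.159] e5 -0.255 gap 10.7 z 79.0
```

Emit:
servo_tool --motion '[{"tx": 0,"ty": 0,"tz": 0,"twist": -0.4},{"tx": 0,"ty": 0,"tz": 0,"twist": -0.8},{"tx": 0,"ty": 0,"tz": 0,"twist": -0.8}]'

```text
time_s: 8.17
eef_pos: [515.6, -6.7, 78.9]
eef_rot: [-0.0, 0.421, 0.907, -0.0]
wrist_force: [-1.0, -2.0, 2.4]
finger_gap: 10.8
```

```bash
python3 m.py
```

```text
t 8.32 yaw 40.19 F [-1.2 -2.4  2.7] T [-0.556  0.445  0.019] e5 -0.115 gap 10.7 z 78.9
```

Emit:
servo_tool --motion '[{"tx": 0,"ty": 0,"tz": 0,"twist": -0.4},{"tx": 0,"ty": 0,"tz": 0,"twist": -0.8},{"tx": 0,"ty": 0,"tz": 0,"twist": -0.8}]'

```text
time_s: 8.57
eef_pos: [515.5, -6.8, 78.9]
eef_rot: [-0.0, 0.389, 0.921, -0.0]
wrist_force: [-2.0, -3.7, 2.9]
finger_gap: 10.6
```

```bash
python3 m.py
```

```text
t 8.72 yaw 44.20 F [-2.5 -4.1  2.9] T [-0.848  0.59   0.17 ] e5 0.042 gap 10.3 z 78.9
```

Emit:
servo_tool --motion '[{"tx": 0,"ty": 0,"tz": 0,"twist": -0.4},{"tx": 0,"ty": 0,"tz": 0,"twist": -0.8},{"tx": 0,"ty": 0,"tz": 0,"twist": -0.8}]'

```text
time_s: 8.97
eef_pos: [515.3, -6.8, 78.9]
eef_rot: [-0.0, 0.356, 0.934, -0.0]
wrist_force: [-3.5, -5.0, 2.7]
finger_gap: 10.8
```

```bash
python3 m.py
```

```text
t 9.12 yaw 48.21 F [-3.3 -4.6  2.6] T [-0.969  0.6    0.143] e5 0.034 gap 10.5 z 78.8
```

Emit:
servo_tool --motion '[{"tx": 0,"ty": 0,"tz": 0,"twist": -0.3},{"tx": 0,"ty": 0,"tz": 0,"twist": -0.6},{"tx": 0,"ty": 0,"tz": 0,"twist": -0.6}]'

```text
time_s: 9.37
eef_pos: [515.3, -6.8, 78.8]
eef_rot: [-0.0, 0.332, 0.943, -0.001]
wrist_force: [-2.4, -5.3, 1.9]
finger_gap: 10.8
```

```bash
python3 m.py
```

```text
t 9.52 yaw 51.18 F [-2.8 -5.1  2.4] T [-1.003  0.631  0.016] e5 -0.078 gap 10.6 z 78.8
```

Emit:
servo_tool --motion '[{"tx": 0,"ty": 0,"tz": 0,"twist": -0.3},{"tx": 0,"ty": 0,"tz": 0,"twist": -0.6},{"tx": 0,"ty": 0,"tz": 0,"twist": -0.6}]'

```text
time_s: 9.77
eef_pos: [515.2, -6.9, 78.8]
eef_rot: [-0.0, 0.307, 0.952, -0.001]
wrist_force: [-3.4, -6.0, 2.6]
finger_gap: 10.8
```

```bash
python3 m.py
```

```text
t 9.92 yaw 54.18 F [-3.  -4.9  2.9] T [-1.082  0.655  0.008] e5 -0.085 gap 10.6 z 78.8
```

Emit:
servo_tool --motion '[{"tx": 0,"ty": 0,"tz": 0,"twist": -0.3},{"tx": 0,"ty": 0,"tz": 0,"twist": -0.6},{"tx": 0,"ty": 0,"tz": 0,"twist": -0.6}]'

```text
time_s: 10.17
eef_pos: [515.1, -6.9, 78.8]
eef_rot: [-0.0, 0.282, 0.959, -0.001]
wrist_force: [-2.7, -4.5, 3.0]
finger_gap: 10.5
```

```bash
python3 m.py
```

```text
t 10.32 yaw 57.16 F [-2.7 -4.7  2.6] T [-1.113  0.731 -0.114] e5 -0.198 gap 10.4 z 78.8
```

Emit:
servo_tool --motion '[{"tx": 0,"ty": 0,"tz": 0,"twist": -0.2},{"tx": 0,"ty": 0,"tz": 0,"twist": -0.4},{"tx": 0,"ty": 0,"tz": 0,"twist": -0.4}]'

```text
time_s: 10.57
eef_pos: [515.2, -7.0, 78.8]
eef_rot: [-0.0, 0.266, 0.964, -0.001]
wrist_force: [-3.5, -5.5, 3.0]
finger_gap: 10.8
```

```bash
python3 m.py
```

```text
t 10.72 yaw 59.14 F [-3.2 -5.5  2.7] T [-1.17   0.768 -0.207] e5 -0.263 gap 10.5 z 78.8
```

Emit:
servo_tool --motion '[{"tx": 0,"ty": 0,"tz": 0,"twist": -0.2},{"tx": 0,"ty": 0,"tz": 0,"twist": -0.4},{"tx": 0,"ty": 0,"tz": 0,"twist": -0.4}]'

```text
time_s: 10.97
eef_pos: [515.1, -7.1, 78.8]
eef_rot: [-0.0, 0.249, 0.969, -0.001]
wrist_force: [-2.4, -5.5, 3.6]
finger_gap: 11.0
```

```bash
python3 m.py
```

```text
t 11.12 yaw 61.14 F [-2.9 -5.4  2.8] T [-1.151  0.777 -0.184] e5 -0.234 gap 10.7 z 78.8
```

Emit:
servo_tool --motion '[{"tx": 0,"ty": 0,"tz": 0,"twist": -0.3},{"tx": 0,"ty": 0,"tz": 0,"twist": -0.6},{"tx": 0,"ty": 0,"tz": 0,"twist": -0.6}]'

```text
time_s: 11.37
eef_pos: [515.1, -7.2, 78.8]
eef_rot: [-0.0, 0.223, 0.975, -0.001]
wrist_force: [-3.2, -5.5, 3.9]
finger_gap: 10.9
```

```bash
python3 m.py
```

```text
t 11.52 yaw 64.16 F [-2.6 -6.   2.9] T [-1.231  0.858 -0.106] e5 -0.149 gap 10.6 z 78.8
```

Emit:
servo_tool --motion '[{"tx": 0,"ty": 0,"tz": 0,"twist": -0.3},{"tx": 0,"ty": 0,"tz": 0,"twist": -0.6},{"tx": 0,"ty": 0,"tz": 0,"twist": -0.6}]'

```text
time_s: 11.77
eef_pos: [515.0, -7.3, 78.8]
eef_rot: [-0.0, 0.198, 0.98, -0.001]
wrist_force: [-3.8, -5.8, 2.3]
finger_gap: 10.9
```

```bash
python3 m.py
```

```text
t 11.92 yaw 67.17 F [-3.4 -6.1  2.6] T [-1.315  0.82   0.064] e5 -0.011 gap 10.8 z 78.8
```

Emit:
servo_tool --motion '[{"tx": 0,"ty": 0,"tz": 0,"twist": -0.3},{"tx": 0,"ty": 0,"tz": 0,"twist": -0.6},{"tx": 0,"ty": 0,"tz": 0,"twist": -0.6}]'

```text
time_s: 12.17
eef_pos: [515.0, -7.4, 78.8]
eef_rot: [-0.001, 0.172, 0.985, -0.001]
wrist_force: [-3.2, -7.6, 2.5]
finger_gap: 10.6
```

```bash
python3 m.py
```

```text
t 12.32 yaw 70.18 F [-3.5 -6.5  2.5] T [-1.388  0.817  0.181] e5 0.093 gap 10.6 z 78.8
```

Emit:
servo_tool --motion '[{"tx": 0,"ty": 0,"tz": 0,"twist": -0.3},{"tx": 0,"ty": 0,"tz": 0,"twist": -0.6},{"tx": 0,"ty": 0,"tz": 0,"twist": -0.6}]'

```text
time_s: 12.57
eef_pos: [514.9, -7.5, 78.7]
eef_rot: [-0.001, 0.146, 0.989, -0.001]
wrist_force: [-2.8, -6.7, 2.0]
finger_gap: 10.8
```

```bash
python3 m.py
```

```text
t 12.72 yaw 73.18 F [-3.6 -6.8  2.1] T [-1.448  0.849  0.157] e5 0.093 gap 10.6 z 78.8
```

Emit:
servo_tool --motion '[{"tx": 0,"ty": 0,"tz": 0,"twist": -0.3},{"tx": 0,"ty": 0,"tz": 0,"twist": -0.6},{"tx": 0,"ty": 0,"tz": 0,"twist": -0.6}]'

```text
time_s: 12.97
eef_pos: [514.9, -7.5, 78.7]
eef_rot: [-0.001, 0.12, 0.993, -0.001]
wrist_force: [-3.1, -6.7, 2.7]
finger_gap: 10.8
```

```bash
python3 m.py
```

```text
t 13.12 yaw 76.16 F [-3.2 -6.9  2.8] T [-1.537  0.812  0.069] e5 -0.051 gap 10.9 z 78.7
```

Emit:
servo_tool --motion '[{"tx": 0,"ty": 0,"tz": 0,"twist": -0.3},{"tx": 0,"ty": 0,"tz": 0,"twist": -0.6},{"tx": 0,"ty": 0,"tz": 0,"twist": -0.6}]'

```text
time_s: 13.37
eef_pos: [514.9, -7.6, 78.7]
eef_rot: [-0.001, 0.094, 0.996, -0.001]
wrist_force: [-3.7, -7.6, 2.2]
finger_gap: 10.7
```

```bash
python3 m.py
```

```text
t 13.52 yaw 79.14 F [-3.7 -7.7  2.8] T [-1.582  0.809 -0.079] e5 -0.151 gap 10.6 z 78.7
```

Emit:
servo_tool --motion '[{"tx": 0,"ty": 0,"tz": 0,"twist": -0.2},{"tx": 0,"ty": 0,"tz": 0,"twist": -0.4},{"tx": 0,"ty": 0,"tz": 0,"twist": -0.4}]'

```text
time_s: 13.77
eef_pos: [514.9, -7.7, 78.7]
eef_rot: [-0.001, 0.077, 0.997, -0.001]
wrist_force: [-3.3, -7.7, 2.5]
finger_gap: 10.7
```

```bash
python3 m.py
```

```text
t 13.92 yaw 81.11 F [-3.3 -7.3  2.4] T [-1.591  0.9   -0.265] e5 -0.324 gap 10.9 z 78.7
```

Emit:
servo_tool --motion '[{"tx": 0,"ty": 0,"tz": 0,"twist": -0.2},{"tx": 0,"ty": 0,"tz": 0,"twist": -0.4},{"tx": 0,"ty": 0,"tz": 0,"twist": -0.4}]'

```text
time_s: 14.17
eef_pos: [514.9, -7.8, 78.7]
eef_rot: [-0.001, 0.06, 0.998, -0.001]
wrist_force: [-2.9, -7.2, 2.5]
finger_gap: 10.6
```

```bash
python3 m.py
```

```text
t 14.32 yaw 83.08 F [-3.1 -7.1  3. ] T [-1.608  0.915 -0.409] e5 -0.468 gap 10.7 z 78.8
```

Emit:
servo_tool --motion '[{"tx": 0,"ty": 0,"tz": 0,"twist": -0.2},{"tx": 0,"ty": 0,"tz": 0,"twist": -0.4},{"tx": 0,"ty": 0,"tz": 0,"twist": -0.4}]'

```text
time_s: 14.57
eef_pos: [515.0, -7.8, 78.8]
eef_rot: [-0.001, 0.043, 0.999, -0.001]
wrist_force: [-3.4, -7.4, 2.4]
finger_gap: 10.5
```

```bash
python3 m.py
```

```text
t 14.72 yaw 85.07 F [-3.8 -7.2  2.6] T [-1.627  0.952 -0.466] e5 -0.522 gap 10.6 z 78.7
```

Emit:
servo_tool --motion '[{"tx": 0,"ty": 0,"tz": 0,"twist": -0.2},{"tx": 0,"ty": 0,"tz": 0,"twist": -0.4},{"tx": 0,"ty": 0,"tz": 0,"twist": -0.4}]'

```text
time_s: 14.97
eef_pos: [515.0, -7.9, 78.8]
eef_rot: [-0.001, 0.025, 1.0, -0.001]
wrist_force: [-3.7, -7.4, 1.9]
finger_gap: 10.6
```

```bash
python3 m.py
```

```text
t 15.12 yaw 87.07 F [-3.4 -7.5  2.5] T [-1.669  0.979 -0.534] e5 -0.575 gap 10.4 z 78.7
```

The stop is clearly felt: 0.53 N m, with the slope down to about 1.7 N m/rad, which is the stop's spring giving. That's well short of forcing. Now clockwise.

Emit:
servo_tool --motion '[{"tx": 0,"ty": -0.01,"tz": 0,"twist": 0.5},{"tx": 0.01,"ty": -0.02,"tz": 0,"twist": 1.0},{"tx": 0.01,"ty": -0.03,"tz": 0,"twist": 1.5},{"tx": 0.01,"ty": -0.03,"tz": 0,"twist": 2.0},{"tx": 0.01,"ty": -0.03,"tz": 0,"twist": 2.0}]'

```text
time_s: 15.53
eef_pos: [514.9, -7.6, 78.7]
eef_rot: [-0.0, 0.112, 0.994, -0.0]
wrist_force: [-3.3, -4.3, 2.0]
finger_gap: 10.4
```

```bash
python3 m.py
```

```text
t 15.68 yaw 77.16 F [-3.4 -4.8  2.4] T [-1.026  0.607 -0.013] e5 0.133 gap 10.6 z 78.8
```

Emit:
servo_tool --motion '[{"tx": 0,"ty": 0,"tz": 0,"twist": 0.4},{"tx": 0,"ty": 0,"tz": 0,"twist": 0.8},{"tx": 0,"ty": 0,"tz": 0,"twist": 0.8}]'

```text
time_s: 15.93
eef_pos: [514.9, -7.6, 78.8]
eef_rot: [-0.0, 0.147, 0.989, -0.0]
wrist_force: [-2.4, -3.9, 1.9]
finger_gap: 10.4
```

```bash
python3 m.py
```

```text
t 16.08 yaw 73.19 F [-2.2 -4.5  1.9] T [-0.958  0.643  0.161] e5 0.259 gap 10.7 z 78.7
```

Emit:
servo_tool --motion '[{"tx": 0,"ty": 0,"tz": 0,"twist": 0.4},{"tx": 0,"ty": 0,"tz": 0,"twist": 0.8},{"tx": 0,"ty": 0,"tz": 0,"twist": 0.8}]'

```text
time_s: 16.33
eef_pos: [515.0, -7.5, 78.8]
eef_rot: [-0.0, 0.181, 0.984, -0.0]
wrist_force: [-2.1, -4.9, 1.9]
finger_gap: 11.1
```

```bash
python3 m.py
```

```text
t 16.48 yaw 69.26 F [-2.6 -4.7  1.3] T [-0.945  0.676  0.111] e5 0.252 gap 10.4 z 78.8
```

Emit:
servo_tool --motion '[{"tx": 0,"ty": 0,"tz": 0,"twist": 0.4},{"tx": 0,"ty": 0,"tz": 0,"twist": 0.8},{"tx": 0,"ty": 0,"tz": 0,"twist": 0.8}]'

```text
time_s: 16.73
eef_pos: [515.1, -7.3, 78.7]
eef_rot: [-0.0, 0.215, 0.977, -0.0]
wrist_force: [-2.6, -4.0, 1.9]
finger_gap: 10.8
```

```bash
python3 m.py
```

```text
t 16.88 yaw 65.29 F [-2.4 -3.8  1. ] T [-0.881  0.708 -0.019] e5 0.086 gap 10.8 z 78.8
```

Emit:
servo_tool --motion '[{"tx": 0,"ty": 0,"tz": 0,"twist": 0.4},{"tx": 0,"ty": 0,"tz": 0,"twist": 0.8},{"tx": 0,"ty": 0,"tz": 0,"twist": 0.8}]'

```text
time_s: 17.13
eef_pos: [515.1, -7.1, 78.7]
eef_rot: [-0.0, 0.248, 0.969, 0.0]
wrist_force: [-2.2, -2.9, 1.1]
finger_gap: 10.6
```

```bash
python3 m.py
```

```text
t 17.28 yaw 61.30 F [-2.1 -3.2  0.1] T [-0.75   0.691 -0.193] e5 -0.070 gap 10.8 z 78.8
```

Emit:
servo_tool --motion '[{"tx": 0,"ty": 0,"tz": 0,"twist": 0.5},{"tx": 0,"ty": 0,"tz": 0,"twist": 1.0},{"tx": 0,"ty": 0,"tz": 0,"twist": 1.0}]'

```text
time_s: 17.53
eef_pos: [515.2, -7.0, 78.8]
eef_rot: [-0.0, 0.29, 0.957, 0.0]
wrist_force: [-1.4, -2.0, -0.8]
finger_gap: 10.4
```

```bash
python3 m.py
```

```text
t 17.68 yaw 56.33 F [-2.6 -2.8 -1.1] T [-0.603  0.563 -0.122] e5 0.068 gap 10.0 z 78.8
```

Emit:
servo_tool --motion '[{"tx": 0,"ty": 0,"tz": 0,"twist": 0.5},{"tx": 0,"ty": 0,"tz": 0,"twist": 1.0},{"tx": 0,"ty": 0,"tz": 0,"twist": 1.0}]'

```text
time_s: 17.93
eef_pos: [515.2, -6.9, 78.8]
eef_rot: [-0.0, 0.332, 0.943, 0.0]
wrist_force: [-2.0, -3.0, -1.5]
finger_gap: 10.7
```

```bash
python3 m.py
```

```text
t 18.08 yaw 51.35 F [-2.  -2.3 -2.1] T [-0.345  0.463 -0.025] e5 0.151 gap 10.5 z 78.8
```

Emit:
servo_tool --motion '[{"tx": 0,"ty": 0,"tz": 0,"twist": 0.5},{"tx": 0,"ty": 0,"tz": 0,"twist": 1.0},{"tx": 0,"ty": 0,"tz": 0,"twist": 1.0}]'

```text
time_s: 18.33
eef_pos: [515.4, -6.9, 78.8]
eef_rot: [-0.0, 0.372, 0.928, 0.0]
wrist_force: [-0.7, -1.1, -2.8]
finger_gap: 11.1
```

```bash
python3 m.py
```

```text
t 18.48 yaw 46.36 F [-0.8 -1.1 -3.4] T [-0.103  0.382  0.198] e5 0.360 gap 10.4 z 78.8
```

Emit:
servo_tool --motion '[{"tx": 0,"ty": 0,"tz": 0,"twist": 0.5},{"tx": 0,"ty": 0,"tz": 0,"twist": 1.0},{"tx": 0,"ty": 0,"tz": 0,"twist": 1.0}]'

```text
time_s: 18.73
eef_pos: [515.5, -6.8, 78.8]
eef_rot: [-0.0, 0.413, 0.911, 0.001]
wrist_force: [-0.4, -0.1, -4.4]
finger_gap: 11.3
```

```bash
python3 m.py
```

```text
t 18.88 yaw 41.34 F [-0.3  1.1 -4.5] T [0.229 0.204 0.079] e5 0.219 gap 10.4 z 78.8
```

Emit:
servo_tool --motion '[{"tx": 0,"ty": 0,"tz": 0,"twist": 0.5},{"tx": 0,"ty": 0,"tz": 0,"twist": 1.0},{"tx": 0,"ty": 0,"tz": 0,"twist": 1.0}]'

```text
time_s: 19.13
eef_pos: [515.6, -6.7, 78.9]
eef_rot: [-0.0, 0.452, 0.892, 0.001]
wrist_force: [0.8, 2.5, -5.7]
finger_gap: 10.9
```

```bash
python3 m.py
```

```text
t 19.28 yaw 36.33 F [ 0.7  2.8 -5.5] T [ 0.569 -0.003 -0.122] e5 0.019 gap 10.4 z 78.9
```

Emit:
servo_tool --motion '[{"tx": 0,"ty": 0,"tz": 0,"twist": 0.5},{"tx": 0,"ty": 0,"tz": 0,"twist": 1.0},{"tx": 0,"ty": 0,"tz": 0,"twist": 1.0}]'

```text
time_s: 19.53
eef_pos: [515.7, -6.8, 79.0]
eef_rot: [0.0, 0.49, 0.872, 0.001]
wrist_force: [1.1, 4.1, -5.7]
finger_gap: 10.6
```

```bash
python3 m.py
```

```text
t 19.68 yaw 31.35 F [ 1.   4.4 -5.3] T [ 0.938 -0.216 -0.129] e5 0.033 gap 10.6 z 79.1
```

Emit:
servo_tool --motion '[{"tx": 0,"ty": 0,"tz": 0,"twist": 0.5},{"tx": 0,"ty": 0,"tz": 0.01,"twist": 1.0},{"tx": 0,"ty": 0,"tz": 0.02,"twist": 1.0}]'

```text
time_s: 19.93
eef_pos: [515.8, -6.7, 79.0]
eef_rot: [0.0, 0.528, 0.849, 0.001]
wrist_force: [-0.3, 5.2, 1.5]
finger_gap: 11.0
```

```bash
python3 m.py
```

```text
t 20.08 yaw 26.34 F [-0.   5.4 -0.8] T [ 1.141 -0.002  0.003] e5 0.134 gap 10.5 z 79.0
```

Emit:
servo_tool --motion '[{"tx": 0,"ty": 0,"tz": 0,"twist": 0.5},{"tx": 0,"ty": 0,"tz": 0,"twist": 1.0},{"tx": 0,"ty": 0,"tz": 0,"twist": 1.0}]'

```text
time_s: 20.33
eef_pos: [516.0, -6.7, 79.0]
eef_rot: [0.0, 0.564, 0.826, 0.001]
wrist_force: [1.4, 4.8, -0.5]
finger_gap: 10.5
```

```bash
python3 m.py
```

```text
t 20.48 yaw 21.38 F [ 0.9  5.3 -1.2] T [ 1.18  -0.074  0.148] e5 0.319 gap 11.0 z 79.0
```

Emit:
servo_tool --motion '[{"tx": 0,"ty": 0,"tz": 0,"twist": 0.4},{"tx": 0,"ty": 0,"tz": 0,"twist": 0.8},{"tx": 0,"ty": 0,"tz": 0,"twist": 0.8}]'

```text
time_s: 20.73
eef_pos: [516.2, -6.7, 79.1]
eef_rot: [0.0, 0.593, 0.806, 0.001]
wrist_force: [1.5, 4.7, -2.1]
finger_gap: 10.5
```

```bash
python3 m.py
```

```text
t 20.88 yaw 17.38 F [ 1.5  5.3 -2.1] T [ 1.265 -0.106  0.125] e5 0.228 gap 11.0 z 79.0
```

Emit:
servo_tool --motion '[{"tx": 0,"ty": 0,"tz": 0,"twist": 0.4},{"tx": 0,"ty": 0,"tz": 0,"twist": 0.8},{"tx": 0,"ty": 0,"tz": 0,"twist": 0.8}]'

```text
time_s: 21.13
eef_pos: [516.3, -6.6, 79.1]
eef_rot: [0.0, 0.62, 0.784, 0.001]
wrist_force: [1.1, 6.4, -2.3]
finger_gap: 10.6
```

```bash
python3 m.py
```

```text
t 21.28 yaw 13.37 F [ 1.8  6.  -2.4] T [ 1.307 -0.186 -0.034] e5 0.075 gap 10.5 z 79.0
```

Emit:
servo_tool --motion '[{"tx": 0,"ty": 0,"tz": 0,"twist": 0.4},{"tx": 0,"ty": 0,"tz": 0,"twist": 0.8},{"tx": 0,"ty": 0,"tz": 0,"twist": 0.8}]'

```text
time_s: 21.53
eef_pos: [516.4, -6.6, 79.0]
eef_rot: [0.0, 0.648, 0.762, 0.001]
wrist_force: [1.2, 6.4, -2.4]
finger_gap: 10.8
```

```bash
python3 m.py
```

```text
t 21.68 yaw 9.35 F [ 2.3  6.3 -2.2] T [ 1.356 -0.256 -0.182] e5 -0.081 gap 10.5 z 79.0
```

Emit:
servo_tool --motion '[{"tx": 0,"ty": 0,"tz": 0,"twist": 0.4},{"tx": 0,"ty": 0,"tz": 0,"twist": 0.8},{"tx": 0,"ty": 0,"tz": 0,"twist": 0.8}]'

```text
time_s: 21.93
eef_pos: [516.5, -6.5, 79.1]
eef_rot: [0.0, 0.674, 0.739, 0.001]
wrist_force: [1.7, 5.8, -2.5]
finger_gap: 10.3
```

```bash
python3 m.py
```

```text
t 22.08 yaw 5.36 F [ 2.5  6.2 -2.5] T [ 1.334 -0.39  -0.113] e5 -0.022 gap 10.6 z 79.1
```

Emit:
servo_tool --motion '[{"tx": 0,"ty": 0,"tz": 0,"twist": 0.4},{"tx": 0,"ty": 0,"tz": 0,"twist": 0.6},{"tx": 0,"ty": 0,"tz": 0,"twist": 0.6}]'

```text
time_s: 22.33
eef_pos: [516.6, -6.6, 79.1]
eef_rot: [0.0, 0.692, 0.721, 0.001]
wrist_force: [1.7, 5.8, -3.4]
finger_gap: 10.5
```

```bash
python3 m.py
```

```text
t 22.48 yaw 2.39 F [ 1.9  6.  -2.8] T [ 1.341 -0.468 -0.003] e5 0.056 gap 11.1 z 79.1
```

Third crest passed: the torque reversed at about 14° and is now back to zero. Release, back off and look.

Emit:
servo_tool --motion '[{"tx": 0,"ty": 0,"tz": 0,"twist": 0},{"tx": 0,"ty": 0,"tz": 0,"twist": 0},{"tx": 0,"ty": 0,"tz": 0,"twist": 0},{"tx": 0,"ty": 0,"tz": 0,"twist": 0},{"tx": 0,"ty": 0,"tz": 0,"twist": 0}]' --grip 45

```text
time_s: 22.9
eef_pos: [515.6, -7.7, 78.7]
eef_rot: [0.0, 0.693, 0.721, -0.0]
wrist_force: [0.6, 0.5, -0.2]
finger_gap: 45.4
```

Emit:
servo_tool --motion '[{"tx": 0,"ty": 0,"tz": -0.4,"twist": 0},{"tx": 0,"ty": 0,"tz": -1.0,"twist": 0},{"tx": 0,"ty": 0,"tz": -1.7,"twist": 0},{"tx": 0,"ty": 0,"tz": -2.0,"twist": 0},{"tx": 0,"ty": 0,"tz": -2.0,"twist": 0},{"tx": 0,"ty": 0,"tz": -2.0,"twist": 0}]'

```text
time_s: 23.4
eef_pos: [515.7, -7.5, 138.4]
eef_rot: [0.0, 0.693, 0.721, 0.0]
wrist_force: [0.0, 0.5, 0.3]
finger_gap: 45.1
```

Run:
```python
from h import *
from st import *
import cv2,pickle
s,r=show(); i=camera_info("wrist"); im=capture("wrist"); pickle.dump((s,i),open("n.pkl","wb")); cv2.imwrite("pics/n.png",im)
g=np.clip(im.astype(float)*4,0,255).astype(np.uint8)[150:300,180:380]
cv2.imwrite("pics/n2.png",cv2.resize(g,(800,600),interpolation=cv2.INTER_CUBIC))
```

```text
t 23.4 pos [515.7  -7.5 138.4] yawY 2.25 F [0.  0.5 0.3] T [ 0.011 -0.014 -0.047] gap 45.1 q5 1.361
```

View pics/n2.png

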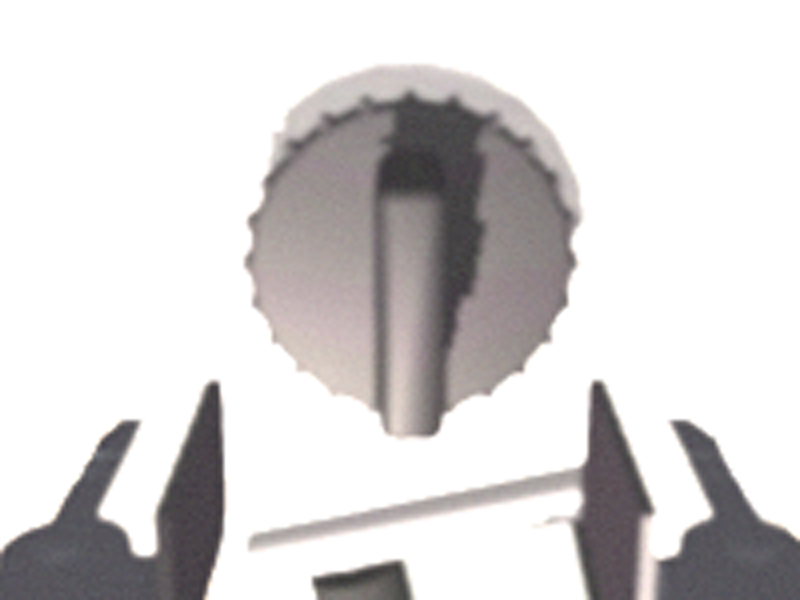

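Emit:
servo_tool --motion '[{"tx": 0,"ty": 0,"tz": 0,"twist": 0},{"tx": 0,"ty": 0,"tz": 0,"twist": 0},{"tx": 0,"ty": 0,"tz": 0.3,"twist": 0},{"tx": 0,"ty": 0,"tz": 0.7,"twist": 0},{"tx": 0,"ty": 0,"tz": 1.0,"twist": 0},{"tx": 0,"ty": 0,"tz": 1.2,"twist": 0},{"tx": 0,"ty": 0,"tz": 1.3,"twist": 0},{"tx": 0,"ty": 0,"tz": 1.3,"twist": 0}]' --grip 0

```text
time_s: 24.12
eef_pos: [514.6, -7.2, 98.2]
eef_rot: [-0.001, 0.693, 0.721, -0.001]
wrist_force: [0.8, 0.5, 0.5]
finger_gap: 0.2
```

```bash
python3 - <<'E'
from h import *
import pickle
s,i=pickle.load(open("n.pkl","rb"))
f=lambda x,y,z: onz("",180+x*.25-.5,150+y*.25-.5,z,i)
A=f(413,190,120);B=f(412,433,120);print((A+B)/2,np.degrees(np.arctan2(*(A-B)[[1,0]])))
E
python3 m.py
```

```text
[516.83323179  -5.73804695 120.        ] 92.11080995661676
t 24.27 yaw 2.26 F [0.3 0.3 0. ] T [-0.017  0.     0.003] e5 -0.000 gap -0.1 z 99.7
```

Emit:
servo_tool --motion '[{"tx": 0,"ty": 0,"tz": 0.05,"twist": 0},{"tx": 0,"ty": 0,"tz": 0.1,"twist": 0},{"tx": 0,"ty": 0,"tz": 0.1,"twist": 0}]'

```text
time_s: 24.52
eef_pos: [515.4, -7.3, 96.4]
eef_rot: [0.0, 0.693, 0.721, 0.0]
wrist_force: [-0.4, -0.2, 0.6]
finger_gap: 0.4
```

```bash
python3 m.py
```

```text
t 24.67 yaw 2.26 F [-0.2 -0.1  0.3] T [-0.017 -0.003  0.002] e5 0.000 gap 0.1 z 96.5
```

Emit:
servo_tool --motion '[{"tx": 0,"ty": 0,"tz": 0.03,"twist": 0},{"tx": 0,"ty": 0,"tz": 0.05,"twist": 0},{"tx": 0,"ty": 0,"tz": 0.05,"twist": 0}]'

```text
time_s: 24.92
eef_pos: [515.4, -7.3, 94.9]
eef_rot: [0.0, 0.693, 0.721, 0.0]
wrist_force: [-0.6, -0.2, 0.5]
finger_gap: -0.0
```

```bash
python3 m.py
```

```text
t 25.07 yaw 2.26 F [-0.4 -0.2  0.4] T [ 0.003 -0.027 -0.009] e5 -0.000 gap -0.3 z 94.9
```

Emit:
servo_tool --motion '[{"tx": 0,"ty": 0,"tz": 0.03,"twist": 0},{"tx": 0,"ty": 0,"tz": 0.05,"twist": 0},{"tx": 0,"ty": 0,"tz": 0.05,"twist": 0}]'

```text
time_s: 25.32
eef_pos: [515.5, -7.3, 93.5]
eef_rot: [0.0, 0.693, 0.721, 0.0]
wrist_force: [-0.8, -0.1, 1.9]
finger_gap: -0.0
```

```bash
python3 m.py
```

```text
t 25.47 yaw 2.26 F [-0.5  0.   2.6] T [-0.006  0.084  0.023] e5 -0.000 gap 0.2 z 93.5
```

Contact at about z = 93.9. I'll press on in 1.5 mm steps.

Emit:
servo_tool --motion '[{"tx": 0,"ty": 0,"tz": 0.03,"twist": 0},{"tx": 0,"ty": 0,"tz": 0.05,"twist": 0},{"tx": 0,"ty": 0,"tz": 0.05,"twist": 0}]'

```text
time_s: 25.72
eef_pos: [515.5, -7.3, 91.8]
eef_rot: [0.0, 0.693, 0.721, 0.0]
wrist_force: [0.0, -0.4, 2.1]
finger_gap: 0.2
```

```bash
python3 m.py
```

```text
t 25.87 yaw 2.25 F [0.1 0.2 1.9] T [ 0.003 -0.01   0.017] e5 0.000 gap -0.1 z 91.8
```

Emit:
servo_tool --motion '[{"tx": 0,"ty": 0,"tz": 0.03,"twist": 0},{"tx": 0,"ty": 0,"tz": 0.05,"twist": 0},{"tx": 0,"ty": 0,"tz": 0.05,"twist": 0}]'

```text
time_s: 26.12
eef_pos: [515.4, -7.3, 90.3]
eef_rot: [-0.0, 0.693, 0.721, 0.0]
wrist_force: [0.2, -0.4, 1.8]
finger_gap: -0.2
```

```bash
python3 m.py
```

```text
t 26.27 yaw 2.25 F [ 0.1 -0.4  1.6] T [ 0.014 -0.036  0.001] e5 -0.000 gap -0.1 z 90.3
```

It has travelled 3.5 mm with no plate resistance, so this is the right setting. On to the bottom.

Emit:
servo_tool --motion '[{"tx": 0,"ty": 0,"tz": 0.03,"twist": 0},{"tx": 0,"ty": 0,"tz": 0.06,"twist": 0},{"tx": 0,"ty": 0,"tz": 0.09,"twist": 0},{"tx": 0,"ty": 0,"tz": 0.09,"twist": 0}]'

```text
time_s: 26.6
eef_pos: [515.4, -7.3, 87.5]
eef_rot: [-0.0, 0.693, 0.721, 0.0]
wrist_force: [-0.5, 0.4, 1.6]
finger_gap: 0.2
```

```bash
python3 m.py
```

```text
t 26.75 yaw 2.26 F [0.7 0.  1.3] T [-0.004 -0.088  0.004] e5 -0.000 gap -0.2 z 87.5
```

Emit:
servo_tool --motion '[{"tx": 0,"ty": 0,"tz": 0.03,"twist": 0},{"tx": 0,"ty": 0,"tz": 0.05,"twist": 0},{"tx": 0,"ty": 0,"tz": 0.05,"twist": 0}]'

```text
time_s: 27.0
eef_pos: [515.6, -7.3, 87.1]
eef_rot: [0.0, 0.693, 0.721, 0.0]
wrist_force: [-1.7, 0.3, 8.4]
finger_gap: -0.1
```

```bash
python3 m.py
```

```text
t 27.15 yaw 2.26 F [-1.7  0.2  8.4] T [ 0.071  0.398 -0.02 ] e5 -0.000 gap 0.2 z 87.1
```

Emit:
servo_tool --motion '[{"tx": 0,"ty": 0,"tz": 0.02,"twist": 0},{"tx": 0,"ty": 0,"tz": 0.03,"twist": 0},{"tx": 0,"ty": 0,"tz": 0.03,"twist": 0}]'

```text
time_s: 27.4
eef_pos: [515.8, -7.3, 87.0]
eef_rot: [0.001, 0.693, 0.721, 0.001]
wrist_force: [-3.3, 0.5, 13.7]
finger_gap: 0.2
```

```bash
python3 m.py
```

```text
t 27.55 yaw 2.26 F [-3.6  0.7 13.2] T [0.128 0.739 0.009] e5 -0.000 gap -0.3 z 87.1
```

Emit:
servo_tool --motion '[{"tx": 0,"ty": 0,"tz": 0.02,"twist": 0},{"tx": 0,"ty": 0,"tz": 0.05,"twist": 0},{"tx": 0,"ty": 0,"tz": 0.05,"twist": 0},{"tx": 0,"ty": 0,"tz": 0.05,"twist": 0}]'

```text
time_s: 27.88
eef_pos: [516.1, -7.3, 86.9]
eef_rot: [0.001, 0.693, 0.721, 0.001]
wrist_force: [-6.6, 1.3, 22.7]
finger_gap: 0.2
```

```bash
python3 m.py
```

```text
t 28.03 yaw 2.27 F [-6.4  1.1 22.5] T [0.215 1.308 0.016] e5 -0.000 gap 0.2 z 86.9
```

Emit:
servo_tool --motion '[{"tx": 0,"ty": 0,"tz": -0.1,"twist": 0},{"tx": 0,"ty": 0,"tz": -0.5,"twist": 0},{"tx": 0,"ty": 0,"tz": -1.2,"twist": 0},{"tx": 0,"ty": 0,"tz": -2.0,"twist": 0},{"tx": 0,"ty": 0,"tz": -2.6,"twist": 0},{"tx": 0,"ty": 0,"tz": -3.0,"twist": 0},{"tx": 0,"ty": 0,"tz": -3.0,"twist": 0},{"tx": 0,"ty": 0,"tz": -3.0,"twist": 0}]'

```text
time_s: 28.7
eef_pos: [515.6, -7.3, 173.7]
eef_rot: [0.0, 0.693, 0.721, 0.0]
wrist_force: [0.6, 0.2, -0.3]
finger_gap: -0.0
```

Run:
```python
from h import *
from st import *
import cv2,pickle
s,r=show(); i=camera_info("wrist"); im=capture("wrist"); pickle.dump((s,i),open("p.pkl","wb"))
a=cv2.resize(cv2.convertScaleAbs(im[60:360,80:480],alpha=3),(400,300))
sd=capture("side");cv2.imwrite("pics/p_side.png",sd)
b=cv2.resize(cv2.convertScaleAbs(sd[130:250,220:380],alpha=3),(400,300))
sc=capture("scene")
cv2.imwrite("pics/p.png",np.vstack([np.hstack([a,b]),np.hstack([cv2.resize(sc,(400,300)),cv2.resize(sd,(400,300))])]))
```

```text
t 28.7 pos [515.6  -7.3 173.7] yawY 2.25 F [ 0.6  0.2 -0.3] T [0.013 0.002 0.012] gap -0.0 q5 1.361
```

View pics/p.png

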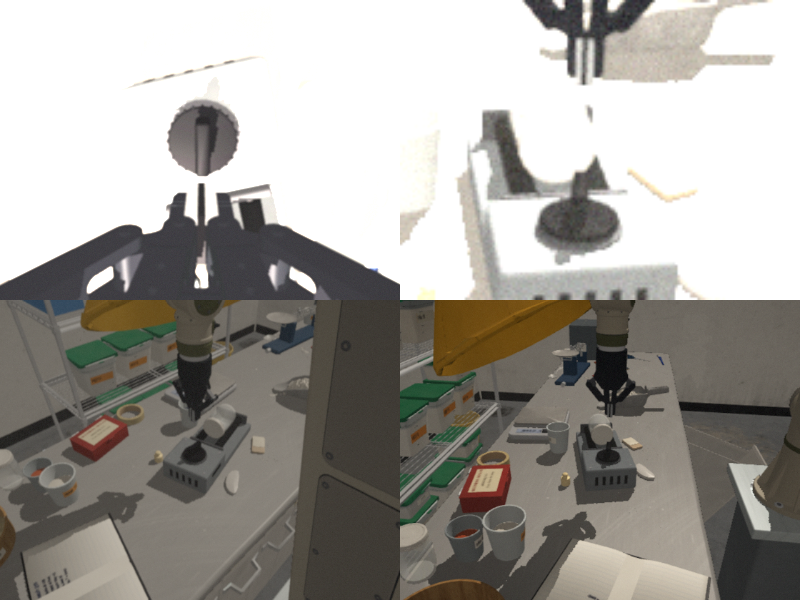

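Run:
```python
import cv2,numpy as np
for f in ("a_side","p_side"):
    g=cv2.cvtColor(cv2.imread(f"pics/{f}.png"),cv2.COLOR_BGR2GRAY)[200:232,265:320]
    m=(g<38); r=m.sum(1); print(f,[(200+k,int(v)) for k,v in enumerate(r)])
```

```text
a_side [(200, 23), (201, 24), (202, 25), (203, 26), (204, 26), (205, 26), (206, 26), (207, 23), (208, 24), (209, 26), (210, 28), (211, 29), (212, 30), (213, 31), (214, 31), (215, 31), (216, 31), (217, 30), (218, 30), (219, 28), (220, 28), (221, 29), (222, 28), (223, 16), (224, 16), (225, 16), (226, 26), (227, 23), (228, 21), (229, 13), (230, 0), (231, 0)]
p_side [(200, 18), (201, 19), (202, 21), (203, 22), (204, 23), (205, 23), (206, 16), (207, 8), (208, 6), (209, 7), (210, 12), (211, 18), (212, 22), (213, 26), (214, 28), (215, 29), (216, 31), (217, 31), (218, 31), (219, 31), (220, 32), (221, 32), (222, 31), (223, 29), (224, 29), (225, 26), (226, 22), (227, 15), (228, 7), (229, 1), (230, 0), (231, 0)]
```

The side view shows the skirt about 4 px lower, against 3.6 px expected for 8 mm. The dial is home, the gripper is clear and the bystanders haven't moved.

```bash
python3 -c "
from station import workorder; print(workorder.hand_in())"
```

```text
the job is handed in; nothing more can be done
None
```

The mill is set to three clicks and the dial is pushed home. I handed the job in at about 29 s of the 67 s allowed.

- **Stop:** I turned the dial anticlockwise over two crests to the end stop. I stopped at about 0.53 N m by the wrist sensor and 0.58 N m by the joint torque. That is clearly on the stop and well below the forcing level of 0.78 N m.
- **Three clicks:** Turning clockwise, the torque reversed at tool angles of about 66°, 40° and 14°. I let go at about 2°, where the torque was back to zero. After release the wrist camera showed the bar at about 2°.
- **Push:** I pressed straight down on the bar with the shut fingers. It took 2–3 N with no press-plate resistance, then met a hard bottom, which I held at 22 N.
- **Last checks:** The side view shows the skirt about 4 px lower (3.6 px expected for 8 mm). The gripper is clear with no force on it. In the last pictures the cup, weight, tile and rib lie where they were; I judged this by eye and did not measure it.

**Disagreements:**
- The first grasp closed on air. The real fingertips sit about 23 mm behind the reported TCP, so I went about 20 mm lower before gripping.
- The push travel I felt was about 7 mm from contact rather than 8 mm. The contact point was only known to about 1 mm, and the dial may have sunk slightly while I was turning it.

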